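# Set up the grinding jar and present the bead dish

## Task

Stand the grinding jar squarely in the round pocket of the loading block, then set the collar on it, narrow end down in the jar's mouth and flange flat on the rim. Then lift the bead dish by its upright grip and, keeping it level with the steel bead in its middle the whole way, turn it a quarter turn so that it lies lengthwise along the block with the tip of its pouring lip above the collar's hole, a little clear of the collar. Finish holding the dish still and level there, gripped in the air and touching nothing below; do not tip the bead out and leave the bottle, tube rack and beaker alone.

Things in the scene. Friction and masses are not known exactly. Their poses are not given: they have to be found in the camera images.
- nest: Yellow loading block, fixed to the bench, 170 x 100 mm, 28 mm tall. Origin under the axis of its round pocket at bench level; x is along the block's length, pointing from the long flat end to the pocket end: the block reaches 120 mm to -x and 50 mm to +x of the origin, 50 mm to each side in y; z up. Pocket: 50 mm in diameter, 18 mm deep, chamfered mouth at 28 mm height
- pocket_floor (a point): Centre of the pocket's flat floor, 10 mm above the bench; axes as the block's
- jar: Dark steel open round jar, 46 mm outside diameter, 37 mm inside, 45 mm tall, about 0.18 kg, standing upright. Origin: centre of its underside; z up. Seated, its rim is 55 mm above the bench. The jar and the collar start side by side to the left of the block, which of the two is nearer the robot varies
- collar: White plastic collar, a turned ring with a 24 mm through hole, 26 mm tall, about 0.05 kg: a narrow skirt of 32 mm diameter at the bottom (0 to 10 mm) and a flange of 54 mm diameter above it (10 to 26 mm), standing skirt down. Origin: centre of its underside; z up. Seated, its skirt is inside the jar's mouth, its origin is 35 mm above the jar's origin, and its top is 71 mm above the bench
- dish: White shallow dish, about 0.13 kg, standing on the bench, 92 mm rim diameter, 18 mm tall at the rim, sloping inside down to a small flat middle of about 20 mm diameter. Origin: centre of its underside; x points to the pouring lip, z up. At -x a short arm carries an upright grip: a block 34 mm long (along x), 12 mm thick (along y) that reaches from the bench to 62 mm above the dish's underside, centred 82 mm from the dish's middle. It starts roughly crosswise to the block
- lip (a point): Tip of the pouring lip, a flat tongue 20 mm wide: 58 mm along +x from the dish's middle, 18 mm above the dish's underside
- grip (a point): Point to grasp in the upright grip, 82 mm along -x from the dish's middle, 42 mm above the dish's underside; pinch it across its 12 mm thickness, the dish's y
- dish_middle (a point): Where the bead's centre is when it rests in the exact middle of the dish, 13 mm above the dish's underside
- bead_center (a point): Centre of the loose steel bead, 18 mm in diameter, 24 g, that rolls freely in the dish
- reagent: Bystander: white plastic bottle, 64 mm diameter, 130 mm tall, beyond the work; origin under its centre
- tube_rack: Bystander: low yellow rack of capped tubes, 90 x 200 mm, 54 mm tall, at the right of the dish; origin under its centre
- beaker: Bystander: glass beaker, 60 mm diameter, 70 mm tall, beyond the dish; origin under its centre

How it is judged:
By the outcome, as a careful person would: the job done as asked, in the order asked, and still so for the second after the job is handed in, while the arm keeps its last pose, push and grip.
It also fails if it takes over 72 s, if anything falls off the work surface, if the arm or the gripper's body presses on something with over 40 N, if the wrist force passes 120 N, or if a joint passes its speed limit or range.

## Robot

A 6-joint arm with a two-finger parallel gripper is mounted at the origin on the work surface. World frame = base frame: x ahead of the robot, y to its left, z up, the work surface at z = 0. Lengths are in mm, angles in rad, forces in N, time in s.
With the tool pointing down it reaches from about 400 to 925 mm from the base axis. Payload 12.5 kg.
Tool frame: the origin (TCP) lies on the centre line of the jaws, within the pads' length; the fingertips stand 25 mm ahead of it and the grasp point (between the pads) lies 6 mm ahead of it (env.tip_extent is the distance from the TCP to the fingertips, in mm); x points along the fingers, z is the direction in which the jaws open and shut, and the axes are right-handed (so a half turn about x gives the same grasp; the last joint's range is limited). The gripper opens to 95 mm and grips with 3 to 60 N. Pads are 20 mm wide; open, the fingers measure 119 mm over their backs; the gripper's body (75 mm by 180 mm) begins 59 mm behind the grasp point.
Start: joints at [-1.362, 0.491, 1.559, -0, 1.092, -0.106], TCP at [193.539, -594.295, 239.661] pointing down, gripper open.
Joint ranges: [-3.1, 3.1], [-0.84, 2.19], [0.05, 2.79], [-1.13, 4.28], [0.06, 2.93], [-2.69, 2.69]. Speed limits (rad/s): [2.22, 2.22, 2.79, 3.14, 3.14, 3.14].

## Interface

Orientations are given as [roll, pitch, yaw] about the fixed x, y, z axes, in that order (R = Rz(yaw) Ry(pitch) Rx(roll)).
In Python, from cell import env gives the robot as it stands.
- The arm moves only by the tool step_arm, never from a script. Its argument "rows" is a list of rows, each a list of 6 numbers: the shift along the tool's x, y, z in mm, then the turn, a rotation vector about the tool's x, y, z in rad. In form: [[x, y, z, wx, wy, wz], ...]. A call has 1 to 8 rows; each row shifts and turns the pose as measured when the row begins, along the tool's axes as they then stand; what a row does not reach is not made up. A row lasts 1/8 s, in which the tool goes at most 62.5 mm and 10.7 degrees, less where a joint would pass 70% of its speed; a pose out of reach is approached as far as the arm can. A call is refused whole if a number of a shift passes 62.5 or a number of a turn 0.188, either way. A call with a gripper value outside its range is refused whole. "grip" is the finger opening in mm, from 0 to 95.1, set as the call begins (left out, the last holds). The fingers move at their own pace and stop on an object; the grip force is fixed at half the most. Time passes only in rows, so rows that do not move let the fingers close. It gives the time, the measured TCP pose, the force and the opening at its end, in the units of the state.
- env.state(): the state, without advancing time (a new reading comes with each control period).
- env.read_camera(name): name is "scene" or "top" or "wrist"; returns the picture (400x640x3 uint8, red, green, blue); there is no depth.
- env.get_calibration(name): a dict with "fx", "fy", "cx", "cy" (pixels), "D" ([k1, k2, p1, p2, k3] as OpenCV has them; the pictures are not rectified), "pose" (4x4, takes a point from camera to world coordinates); the wrist camera has in their place "hand_eye" (4x4, takes a point from camera to tool coordinates, whose origin is the TCP and whose axes are the tool frame's). Camera axes: x right, y down, z forward; pixel columns grow to the right and rows downward; lengths in mm; the calibration is good to about 2 mm. A picture is of the moment at which its call begins: read the wrist's pose just before it. get_calibration takes no time and is no camera call.
- env.job_done(): hands the job in, once; it reports no verdict.
The state is a dict: "t": time; "joints": joint angles; "qvel": joint speeds; "tau": joint torques, N m; "eef_pos": TCP position; "tcp_rot": TCP orientation; "ft_force": force on the tool from outside, world axes, zero at the start; "moment": the same for the moment, N m; "opening": opening from 0.0 (shut) to 1.0 (fully open).
Only numpy, scipy, OpenCV 4.12 (cv2) and the standard library are available. Lean on these libraries where they do the work, as an engineer would, in place of code of your own. Each camera call takes 0.05 s, during which the arm holds its last target.

## Working session

There is one attempt and no reset: what is moved stays moved. The work goes in short steps, Python scripts to look and compute and a tool call to move; the robot and the scene stay as the last step left them, time stands still between calls to the robot, and variables do not carry over. Pictures are saved under pics/ and viewed, and the job is handed in when it is done.

Besides the shell and the picture viewer there is one more tool, called after "Request:" as name(argument=value, ...), one argument or row to a line, values as JSON. step_arm: Moves the arm, as the interface text tells. Its arguments: {"type":"object","properties":{"rows":{"type":"array","items":{"type":"array","items":{"type":"number"}}},"grip":{"type":"number"}},"required":["rows"]}

```bash
ls; mkdir -p pics
python3 - <<'E'
from cell import env
import cv2,json
print(env.state())
for n in("scene","top","wrist"):
    cv2.imwrite(f"pics/a_{n}.png",env.read_camera(n)[:,:,::-1])
    c=env.get_calibration(n);print(n,c)
E
```

```text
pics
{'t': 0.0, 'joints': array([-1.36157394e+00,  4.91546932e-01,  1.55949675e+00,  9.04579425e-06,
        1.09173220e+00, -1.05602515e-01]), 'qvel': array([ 0.00046311,  0.00027553, -0.00158234,  0.00017719, -0.00108568,
       -0.00023261]), 'tau': array([ 3.22863096e-03, -6.12633848e+01, -2.58184594e+01,  6.93239481e-02,
        4.81184351e-02, -7.11094117e-05]), 'eef_pos': array([ 193.50168688, -594.03163394,  239.05330068]), 'tcp_rot': array([3.02921005, 1.56961307, 1.77323445]), 'ft_force': array([-0.19568517,  0.48009453,  0.11770933]), 'moment': array([-0.02304036,  0.01169549,  0.0562835 ]), 'opening': 0.9983378083749596}
scene {'fx': 416.34360975640834, 'fy': 416.34360975640834, 'cx': 320.0125955368395, 'cy': 197.53031613748578, 'D': array([-0.10359908,  0.        ,  0.        ,  0.        ,  0.        ]), 'pose': array([[-8.47494693e-01,  4.48312143e-01, -2.84198816e-01,
         9.40808890e+02],
       [ 5.30798777e-01,  7.18124155e-01, -4.50055948e-01,
         4.49067821e+02],
       [ 2.32448845e-03, -5.32272411e-01, -8.46569948e-01,
         1.05754874e+03],
       
[... 447 characters left out ...]
07624e-03, -4.03206006e-02, -9.99179100e-01,
         1.45870945e+03],
       [ 0.00000000e+00,  0.00000000e+00,  0.00000000e+00,
         1.00000000e+00]])}
wrist {'fx': 313.28150623861796, 'fy': 313.28150623861796, 'cx': 317.6450482331501, 'cy': 199.50585756255435, 'D': array([-0.05715255,  0.        ,  0.        ,  0.        ,  0.        ]), 'hand_eye': array([[ 6.03006253e-04, -2.36034026e-01,  9.71744604e-01,
        -1.45242769e+02],
       [ 3.34688427e-04, -9.71744678e-01, -2.36034252e-01,
         6.57088004e+01],
       [ 9.99999762e-01,  4.67561803e-04, -5.06970261e-04,
         6.81697977e-01],
       [ 0.00000000e+00,  0.00000000e+00,  0.00000000e+00,
         1.00000000e+00]])}
```

View pics/a_top.png

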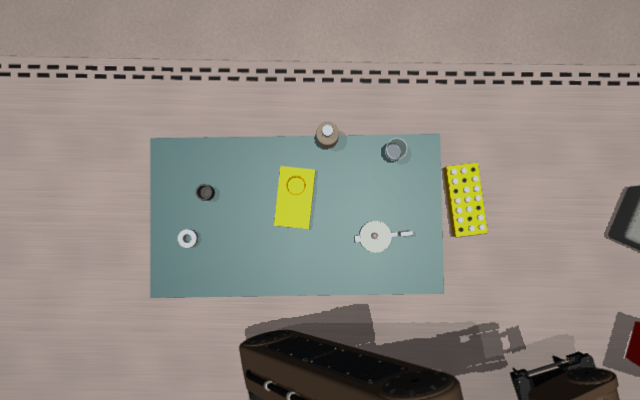

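View pics/a_scene.png

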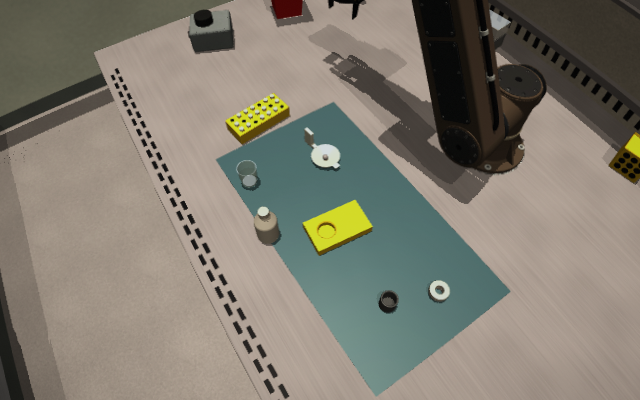

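View pics/a_wrist.png

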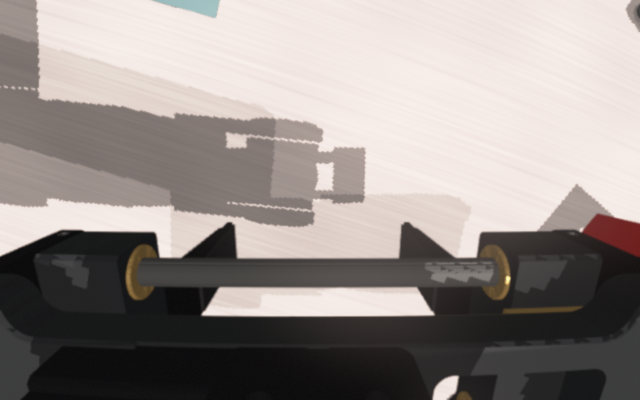

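The top view shows the jar at (206,192), the collar at (187,239), the pocket at (296,186) and the dish at (375,237), with its grip toward (406,234). The scene view agrees with that layout. Next I'll write helpers and measure.

```bash
cat > h.py <<'E'
import numpy as np,cv2
from scipy.spatial.transform import Rotation as Ro
from cell import env
def K(c): return np.array([[c['fx'],0,c['cx']],[0,c['fy'],c['cy']],[0,0,1.]])
def tcp(s=None):
    s=s or env.state(); T=np.eye(4);T[:3,:3]=Ro.from_euler('xyz',s['tcp_rot']).as_matrix();T[:3,3]=s['eef_pos'];return T
def campose(n,T=None):
    c=env.get_calibration(n)
    return c['pose'] if n!='wrist' else (tcp() if T is None else T)@c['hand_eye']
def cast(n,px,z,T=None):
    c=env.get_calibration(n);P=campose(n,T)
    u=cv2.undistortPoints(np.array(px,float).reshape(-1,1,2),K(c),c['D']).reshape(-1,2)
    d=np.c_[u,np.ones(len(u))]@P[:3,:3].T;o=P[:3,3]
    return o+d*((z-o[2])/d[:,2])[:,None]
def proj(n,X,T=None):
    c=env.get_calibration(n);P=np.linalg.inv(campose(n,T))
    r=cv2.Rodrigues(P[:3,:3])[0]
    return cv2.projectPoints(np.array(X,float).reshape(-1,3),r,P[:3,3],K(c),c['D'])[0].reshape(-1,2)
def shot(n,name):
    T=tcp();im=env.read_camera(n)[:,:,::-1].copy();cv2.imwrite(f'pics/{name}.png',im);return im,T
def down(yaw):
    # tool x down, tool z (jaw) at angle yaw in world xy
    x=np.array([0,0,-1.]);z=np.array([np.cos(yaw),np.sin(yaw),0]);return np.c_[x,np.cross(z,x),z]
def jawyaw(T=None):
    T=tcp() if T is None else T;z=T[:3,2];return np.arctan2(z[1],z[0])
def delta(pos,yaw=None,R=None):
    T=tcp();Rt=down(yaw) if R is None else R
    d=T[:3,:3].T@(np.array(pos)-T[:3,3]);w=Ro.from_matrix(T[:3,:3].T@Rt).as_rotvec()
    print('t',round(env.state()['t'],2),'pos',T[:3,3].round(1),'yaw',jawyaw(T).round(4),'delta',d.round(1),'rot',w.round(4));return d,w
E
python3 - <<'E'
from h import *
T=tcp();print(T.round(3))
for n in('top','scene'):
    im=cv2.imread(f'pics/a_{n}.png');hsv=cv2.cvtColor(im,cv2.COLOR_BGR2HSV)
    for nm,m in(('yellow',cv2.inRange(hsv,(22,120,80),(35,255,255))),('white',cv2.inRange(hsv,(0,0,165),(180,50,255))),('dark',cv2.inRange(hsv,(0,0,0),(180,255,60)))):
        board=cv2.inRange(hsv,(75,60,40),(100,255,200))
        N,l,st,ce=cv2.connectedComponentsWithStats(m)
        for i in range(1,N):
            if 60<st[i,4]<6000 and st[i,0]>140:
                c=cast(n,[ce[i]],20)[0]
                if 250<c[0]<800 and -500<c[1]<500: print(n,nm,st[i],ce[i].round(1),c.round(1))
E
```

```text
[[-0.00000e+00  9.51000e-01  3.10000e-01  1.93504e+02]
 [ 1.00000e-03  3.10000e-01 -9.51000e-01 -5.94138e+02]
 [-1.00000e+00  0.00000e+00 -1.00000e-03  2.39214e+02]
 [ 0.00000e+00  0.00000e+00  0.00000e+00  1.00000e+00]]
top yellow [ 444  163   43   74 1901] [465.1 199.5] [ 599.9 -480.6   20. ]
top yellow [ 274  166   41   63 2106] [294.2 197.3] [599.2   5.   20. ]
top white [322 124  11  12  96] [327.1 129.6] [794.6 -85.9  20. ]
top white [ 344  193   53   62 1259] [371.6 228.5] [ 513.7 -216.3   20. ]
top white [178 229  18  19 208] [186.4 238.2] [478.6 308.6  20. ]
scene yellow [ 225   93   64   51 1374] [257.8 118.3] [ 603.  -480.4   20. ]
scene yellow [ 303  200   70   55 2139] [337.1 226.6] [603.    5.1  20. ]
scene white [311 144  29  24 534] [325.3 155.1] [ 494.6 -227.4   20. ]
scene white [258 207  11   9  83] [262.8 210.8] [ 756.8 -151.5   20. ]
scene white [430 280  20  19 234] [439.4 289.4] [478.2 303.9  20. ]
scene dark [313 163  27   8  62] [326.6 167.9] [ 518.1 -183.2   20. ]
scene dark [379 291  18  22 208] [387.8 302.1] [613.2 257.8  20. ]
```

Request:
step_arm(
  rows=[
    [0,60,0,0.157,0,0],
    [0,60,0,0.157,0,0],
    [0,44,-44,0,0,0],
    [0,44,-44,0,0,0],
    [0,44,-44,0,0,0],
    [0,30,-54,0,0,0],
    [0,0,-62,0,0,0],
    [0,0,-62,0,0,0],
  ],
  grip=95,
)

```text
t: 1.15
eef_pos: [479.9, -257.0, 236.2]
tcp_rot: [-2.58, 1.567, 2.117]
ft_force: [0.9, 0.1, 0.6]
opening: 1.0
```

Request:
step_arm(
  rows=[
    [0,0,0,0,0,0],
    [0,0,0,0,0,0],
  ],
)

```text
t: 1.4
eef_pos: [480.1, -253.8, 236.5]
tcp_rot: [-2.574, 1.567, 2.127]
ft_force: [-0.3, -0.3, -0.2]
opening: 0.996
```

Run:
```python
from h import *
im,T=shot('wrist','b1');np.save('b1.npy',T);delta([480,280,240],-np.pi/2)
```

```text
t 1.45 pos [ 479.9 -253.9  236.5] yaw -1.5822 delta [  -1.6   -6.  -533.9] rot [-0.0114 -0.0035  0.0023]
```

View pics/b1.png

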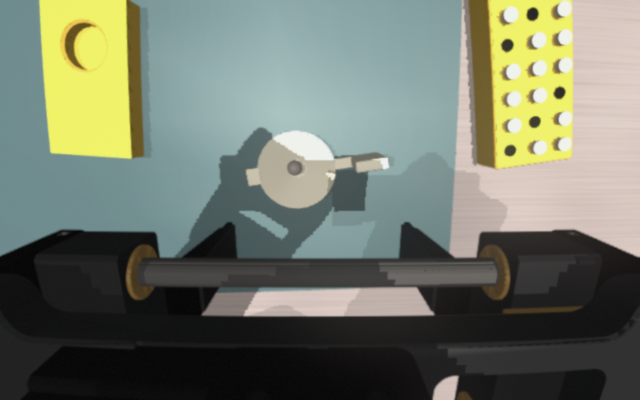

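The wrist view shows the dish centred near (295,169) with its grip top at (383,162), and the pocket near (85,46). Moving on to the jar and collar.

Request:
step_arm(
  rows=[
    [0,0,-60,-0.012,0,0],
    [0,0,-60,0,0,0],
    [0,0,-60,0,0,0],
    [0,0,-60,0,0,0],
    [0,0,-60,0,0,0],
    [0,0,-60,0,0,0],
    [0,0,-60,0,0,0],
    [0,0,-60,0,0,0],
  ],
)

```text
t: 2.45
eef_pos: [489.7, 227.1, 236.6]
tcp_rot: [-3.126, 1.568, 1.566]
ft_force: [2.0, -0.6, 0.4]
opening: 1.001
```

Request:
step_arm(
  rows=[
    [0,0,-40,0,0,0],
    [0,0,0,0,0,0],
    [0,0,0,0,0,0],
  ],
)

```text
t: 2.82
eef_pos: [492.7, 269.1, 235.5]
tcp_rot: [-2.824, 1.568, 1.868]
ft_force: [-0.3, -0.1, -0.6]
opening: 1.0
```

Run:
```python
from h import *
im,T=shot('wrist','b2');np.save('b2.npy',T);delta([480,280,240],-np.pi/2)
```

```text
t 2.88 pos [492.7 268.9 235.5] yaw -1.5921 delta [ -4.4 -12.9 -10.8] rot [-0.0213 -0.0023  0.0007]
```

View pics/b2.png

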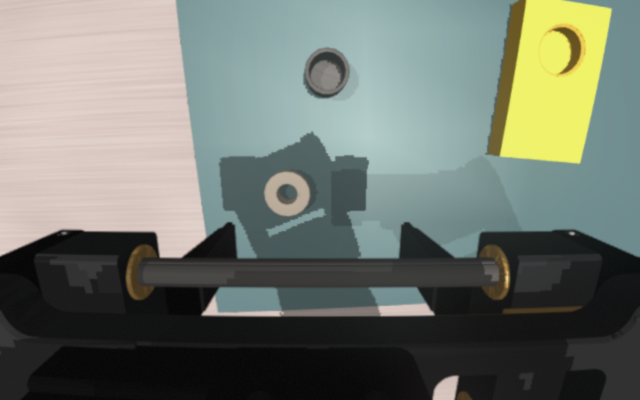

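The jar rim is near (327,72), the collar near (287,193) and the pocket near (562,50). I'll fit circles to the contour points cast onto planes at the known heights.

```bash
cat > m1.py <<'E'
from h import *
from scipy.optimize import least_squares
def circ(P):
    f=lambda q:np.hypot(P[:,0]-q[0],P[:,1]-q[1])-q[2]
    r=least_squares(f,[*P.mean(0)[:2],25],loss='soft_l1',f_scale=.7);return r.x,np.abs(f(r.x)).mean()
def cont(m,near):
    cs,_=cv2.findContours(m,cv2.RETR_CCOMP,cv2.CHAIN_APPROX_NONE)
    return [c.reshape(-1,2) for c in cs if len(c)>12 and cv2.pointPolygonTest(cv2.convexHull(c),near,False)>=0]
E
python3 - <<'E'
from m1 import *
im=cv2.imread('pics/b2.png');T=np.load('b2.npy');big=cv2.resize(im,None,fx=4,fy=4,interpolation=cv2.INTER_CUBIC)
hsv=cv2.cvtColor(im,cv2.COLOR_BGR2HSV)
for p in((327,52),(327,72),(345,72),(287,178),(562,50),(540,120),(515,40),(562,28)):print(p,hsv[p[1],p[0]])
a=cv2.resize(im[30:120,270:390],None,fx=4,fy=4,interpolation=0);b=cv2.resize(im[0:110,490:620],None,fx=4,fy=4,interpolation=0)
h=max(a.shape[0],b.shape[0]);o=np.zeros((h,800,3),np.uint8);a=a[:, :400];o[:a.shape[0],:a.shape[1]]=a;o[:b.shape[0],400:800]=b[:,:400];cv2.imwrite('pics/b2z.png',o)
E
```

```text
(327, 52) [80 11 69]
(327, 72) [ 19  14 142]
(345, 72) [40  8 93]
(287, 178) [ 17  42 188]
(562, 50) [ 30 144 242]
(540, 120) [ 30 143 242]
(515, 40) [ 22 168 106]
(562, 28) [ 22 171 103]
```

View pics/b2z.png

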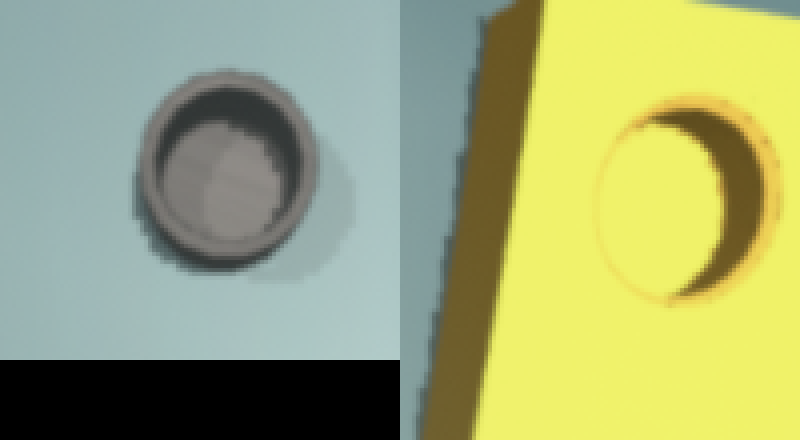

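Run:
```python
from m1 import *
im=cv2.imread('pics/b2.png');T=np.load('b2.npy');hsv=cv2.cvtColor(im,cv2.COLOR_BGR2HSV)
def fit(nm,m,near,z):
    for c in cont(m,near):
        q,e=circ(cast('wrist',c,z,T));print(nm,len(c),q.round(1),e.round(2))
fit('jar',cv2.inRange(hsv,(0,0,85),(180,35,135))&0xff,(327,72),45)
fit('jarall',cv2.inRange(hsv,(0,0,0),(180,35,160)),(327,72),45)
fit('collar',cv2.inRange(hsv,(8,20,150),(30,80,255)),(287,193),26)
m=cv2.inRange(hsv,(20,100,40),(28,255,255)); fit('pocket',m,(562,50),28)
y=cv2.inRange(hsv,(28,110,170),(34,255,255))
fit('pockY',y,(562,50),28)
```

```text
jar 150 [610.  257.5  22.3] 0.7
jar 60 [603.8 254.7  10.2] 0.9
jar 123 [611.1 257.3  17.9] 2.61
jarall 134 [609.4 257.6  23.4] 0.56
collar 123 [479.9 305.5  25.4] 0.27
collar 62 [479.8 305.5  13. ] 0.3
pocket 214 [6.35e+02 4.00e-01 2.69e+01] 3.43
pockY 471 [600.2   3.2  80.3] 13.86
pockY 174 [ 6.353e+02 -3.000e-01  2.710e+01] 4.38
```

Request:
step_arm(
  rows=[
    [0,50,4,-0.021,0,0],
    [20,50,4,0,0,0],
    [50,17,3,0,0,0],
    [50,0,0,0,0,0],
    [0,0,0,0,0,0],
    [0,0,0,0,0,0],
  ],
)

```text
t: 3.62
eef_pos: [617.1, 247.4, 115.9]
tcp_rot: [2.271, 1.566, 0.69]
ft_force: [0.9, -0.3, 0.5]
opening: 1.0
```

Run:
```python
from m1 import *
im,T=shot('wrist','b3');np.save('b3.npy',T)
hsv=cv2.cvtColor(im,cv2.COLOR_BGR2HSV)
p=proj('wrist',[610,257.5,45],T)[0];print(p)
for nm,m in(('jar',cv2.inRange(hsv,(0,0,80),(180,35,135))),('all',cv2.inRange(hsv,(0,0,0),(180,35,160)))):
  for c in cont(m,(float(p[0]),float(p[1]))):
    q,e=circ(cast('wrist',c,45,T));print(nm,len(c),q.round(1),e.round(2))
delta([610,257.5,46],-np.pi/2)
```

```text
[303.26177121 227.44828393]
all 2391 [233.7 249.2 366.9] 41.8
all 188 [614.  256.6  24.3] 1.55
t 3.67 pos [616.9 247.4 115.9] yaw -1.5811 delta [69.9 -7.3 -9.8] rot [-0.0103 -0.0032 -0.0039]
```

View pics/b3.png

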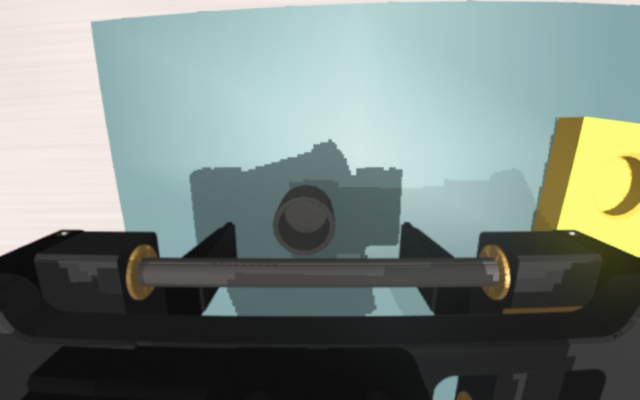

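Run:
```python
from m1 import *
im=cv2.imread('pics/b3.png');T=np.load('b3.npy')
for x0 in(608,610,612,614):
  pass
a=cv2.resize(im[175:265,250:360],None,fx=6,fy=6,interpolation=cv2.INTER_CUBIC)
t=np.linspace(0,6.28,60)
for x,col in((610,(0,255,0)),(613,(0,0,255))):
    for p in proj('wrist',np.c_[x+23*np.cos(t),257.0+23*np.sin(t),45+0*t],T): cv2.circle(a,tuple(int(v) for v in ((p-[250,175]+.5)*6)),1,col,-1)
cv2.imwrite('pics/b3z.png',a)
```

```text
(no output)
```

View pics/b3z.png

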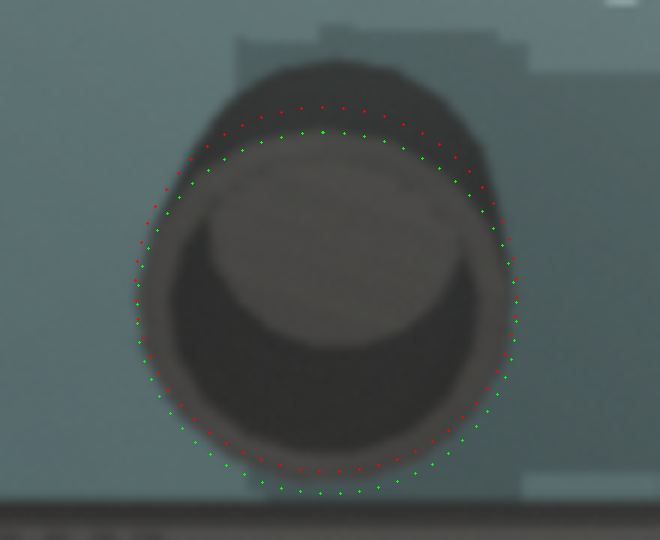

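The rim fits a centre of about (611,257). Aligning and descending.

Request:
step_arm(
  rows=[
    [0,-6,-9.6,-0.01,0,0],
    [25,0,0,0,0,0],
    [25,0,0,0,0,0],
    [17,0,0,0,0,0],
    [0,0,0,0,0,0],
  ],
)

```text
t: 4.3
eef_pos: [612.5, 261.3, 55.9]
tcp_rot: [1.998, 1.554, 0.431]
ft_force: [0.5, 0.5, 0.7]
opening: 1.001
```

Run:
```python
from h import *
delta([611,257,46],-np.pi/2)
```

```text
t 4.3 pos [612.5 261.3  55.9] yaw -1.5672 delta [ 9.8 -1.7  4.4] rot [ 0.0036 -0.0071 -0.0155]
```

Request:
step_arm(
  rows=[
    [10,-1.7,4.4,0,-0.007,-0.0155],
    [0,0,0,0,0,0],
  ],
)

```text
t: 4.55
eef_pos: [611.4, 257.1, 46.9]
tcp_rot: [1.722, 1.57, 0.155]
ft_force: [0.2, 0.1, -0.2]
opening: 0.999
```

Run:
```python
from h import *
delta([611,257,46],-np.pi/2)
```

```text
t 4.55 pos [611.4 257.1  46.9] yaw -1.5668 delta [ 0.9 -0.4  0.1] rot [ 0.004  -0.0001 -0.0009]
```

Request:
step_arm(
  rows=[
    [0.5,0,0,0.004,0,0],
    [0,0,0,0,0,0],
    [0,0,0,0,0,0],
    [0,0,0,0,0,0],
    [0,0,0,0,0,0],
    [0,0,0,0,0,0],
  ],
  grip=35,
)

```text
t: 5.3
eef_pos: [612.0, 257.2, 47.6]
tcp_rot: [1.845, 1.568, 0.274]
ft_force: [0.8, 0.5, -0.6]
opening: 0.473
```

Run:
```python
from m1 import *
delta([611,257,46],-np.pi/2)
# block from b1 and b2 
for f in('b1','b2'):
    im=cv2.imread(f'pics/{f}.png');T=np.load(f+'.npy');hsv=cv2.cvtColor(im,cv2.COLOR_BGR2HSV)
    y=cv2.inRange(hsv,(28,110,170),(34,255,255));N,l,st,ce=cv2.connectedComponentsWithStats(y)
    near=[k for k in range(1,N) if st[k,4]>1500 and (st[k,0]<200 if f=='b1' else st[k,0]>400)]
    for k in near:
        c=max(cv2.findContours((l==k).astype(np.uint8),cv2.RETR_EXTERNAL,cv2.CHAIN_APPROX_NONE)[0],key=len).reshape(-1,2)
        ap=cv2.approxPolyDP(c,4,True).reshape(-1,2);print(f,ap.tolist(),cast('wrist',ap,28,T).round(1).tolist())
for n in('top','scene'):
    im=cv2.imread(f'pics/a_{n}.png');hsv=cv2.cvtColor(im,cv2.COLOR_BGR2HSV)
    y=cv2.inRange(hsv,(26,110,150),(36,255,255));N,l,st,ce=cv2.connectedComponentsWithStats(y)
    for k in range(1,N):
      if 1200<st[k,4]<6000 and 270<st[k,0]<340:
        c=max(cv2.findContours((l==k).astype(np.uint8),cv2.RETR_EXTERNAL,cv2.CHAIN_APPROX_NONE)[0],key=len).reshape(-1,2)
        ap=cv2.approxPolyDP(c,3,True).reshape(-1,2);print(n,ap.tolist(),cast(n,ap,28).round(1).tolist())
```

```text
t 5.3 pos [612.  257.2  47.6] yaw -1.5714 delta [ 1.6 -1.   0.2] rot [-0.0006 -0.0007 -0.0026]
b1 [[40, 0], [51, 152], [131, 157], [125, 0]] [[685.1, 45.3, 28.0], [520.1, 60.1, 28.0], [512.0, -38.8, 28.0], [677.7, -52.8, 28.0]]
b2 [[526, 0], [500, 155], [579, 162], [610, 9]] [[684.0, 46.2, 28.0], [520.9, 60.2, 28.0], [511.9, -38.2, 28.0], [679.4, -52.5, 28.0]]
top [[280, 166], [274, 225], [308, 228], [314, 170]] [[687.2, 46.3, 28.0], [519.6, 60.2, 28.0], [512.6, -36.0, 28.0], [677.2, -50.4, 28.0]]
scene [[355, 200], [303, 222], [318, 250], [372, 226]] [[513.2, -37.1, 28.0], [679.1, -54.6, 28.0], [689.0, 41.2, 28.0], [521.5, 59.0, 28.0]]
```

Request:
step_arm(
  rows=[
    [-15,0,0,0,0,0],
    [-40,0,0,0,0,0],
    [-50,-20,30,0,0,0],
    [-20,-20,50,0,0,0],
    [0,0,55,0,0,0],
    [0,0,55,0,0,0],
    [0,0,50,0,0,0],
    [0,0,0,0,0,0],
  ],
)

```text
t: 6.3
eef_pos: [570.4, 10.7, 183.0]
tcp_rot: [1.503, 1.563, -0.066]
ft_force: [1.2, 0.3, -1.4]
opening: 0.472
```

Request:
step_arm(
  rows=[
    [0,0,0,0,0,0],
    [0,0,0,0,0,0],
  ],
)

```text
t: 6.55
eef_pos: [570.3, 11.5, 183.9]
tcp_rot: [1.529, 1.562, -0.04]
ft_force: [0.7, 0.3, -0.9]
opening: 0.467
```

Run:
```python
from m1 import *
im,T=shot('wrist','c1');np.save('c1.npy',T);print(env.state()['opening'])
hsv=cv2.cvtColor(im,cv2.COLOR_BGR2HSV)
p=proj('wrist',[635.5,.5,28],T)[0];print(p)
m=255-cv2.inRange(hsv,(28,110,170),(34,255,255))
for c in cont(m,(float(p[0]),float(p[1]))):
    q,e=circ(cast('wrist',c,28,T));print(len(c),q.round(1),e.round(2))
y=cv2.inRange(hsv,(28,110,170),(34,255,255))
c=max(cv2.findContours(y,cv2.RETR_EXTERNAL,cv2.CHAIN_APPROX_NONE)[0],key=len).reshape(-1,2)
ap=cv2.approxPolyDP(c,4,True).reshape(-1,2);print(ap.tolist(),cast('wrist',ap,28,T).round(1).tolist())
delta([636.5,.5,100],-np.pi/2)
```

```text
0.47015643111144007
[328.8634261  125.91505762]
2076 [499.2   8.6 345.6] 57.31
244 [635.2   1.4  22.4] 2.12
654 [643.    5.5  44.7] 10.26
[[281, 68], [274, 159], [343, 161], [347, 167], [376, 163], [382, 108], [360, 134], [354, 108], [340, 97], [382, 100], [386, 78]] [[687.2, 44.5, 28.0], [604.3, 53.0, 28.0], [602.5, -13.4, 28.0], [596.7, -17.4, 28.0], [600.7, -45.4, 28.0], [652.1, -48.9, 28.0], [628.1, -29.0, 28.0], [651.9, -22.8, 28.0], [661.8, -9.6, 28.0], [659.3, -48.6, 28.0], [678.9, -51.5, 28.0]]
t 6.6 pos [570.3  11.7 183.9] yaw -1.5686 delta [84.5 65.4 11.3] rot [ 0.0022  0.0004 -0.0089]
```

View pics/c1.png

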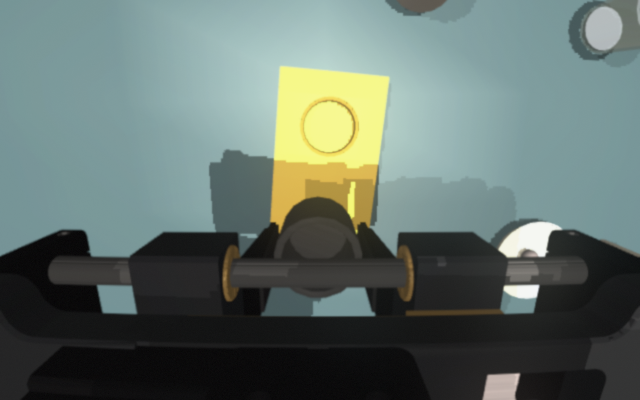

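```bash
cat > ov.py <<'E'
from h import *
t=np.linspace(0,2*np.pi,90)
def ov(im,T,box,circs,name,s=6,cam='wrist'):
    x0,y0,x1,y1=box;a=cv2.resize(im[y0:y1,x0:x1],None,fx=s,fy=s,interpolation=cv2.INTER_CUBIC)
    for (c,r,col) in circs:
        for p in proj(cam,np.c_[c[0]+r*np.cos(t),c[1]+r*np.sin(t),c[2]+0*t],T): cv2.circle(a,tuple(int(v) for v in ((p-[x0,y0]+.5)*s)),1,col,-1)
    cv2.imwrite(f'pics/{name}.png',a)
E
python3 - <<'E'
from ov import *
im=cv2.imread('pics/c1.png');T=np.load('c1.npy')
ov(im,T,(265,85,395,165),[((635.5,.5,28),25,(0,0,255)),((635.5,.5,28),27,(0,160,0)),((635.5,.5,10),25,(255,0,0))],'c1z')
R=T[:3,:3]
ov(im,T,(265,185,375,285),[((570.3-d,11.6,181.3),23,col) for d,col in((0,(0,255,0)),(2,(0,0,255)))]+[((570.3,11.6,136.3),23,(255,200,0))],'c1y')
E
```

```text
(no output)
```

View pics/c1z.png

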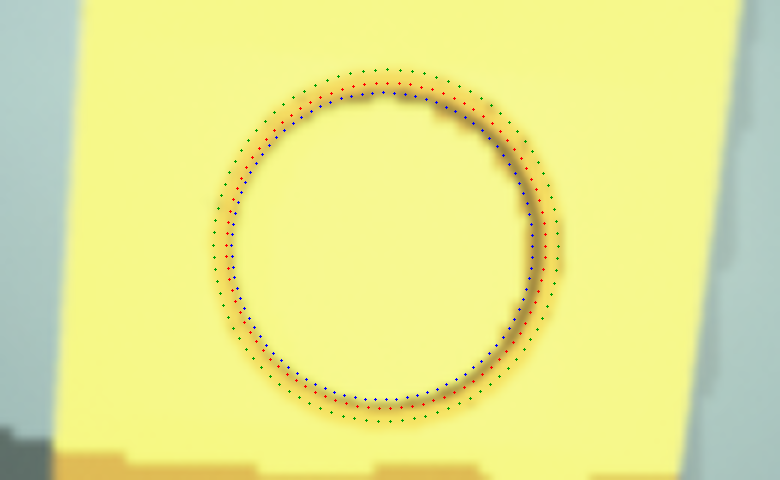

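View pics/c1y.png

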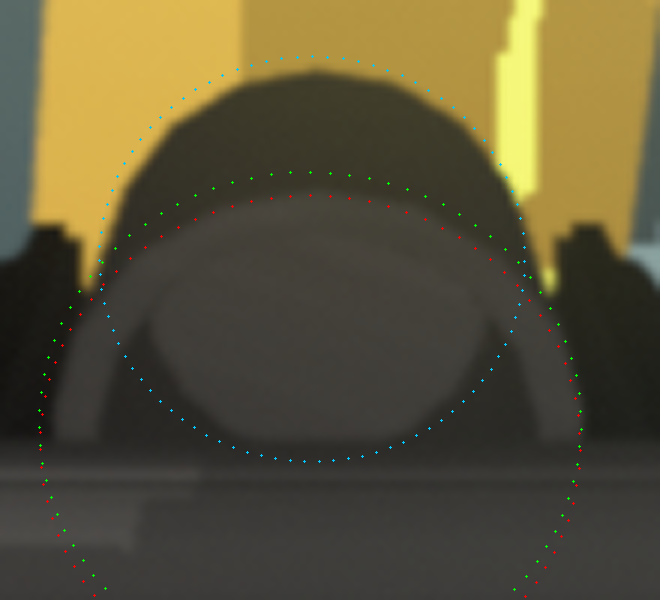

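Request:
step_arm(
  rows=[
    [0,40,6,0.002,0,-0.008],
    [20,26.5,5,0,0,0],
    [45,0,0,0,0,0],
    [25,0,0,0,0,0],
    [0,0,0,0,0,0],
  ],
)

```text
t: 7.22
eef_pos: [639.2, 6.1, 92.2]
tcp_rot: [1.447, 1.569, -0.116]
ft_force: [-0.2, 0.1, -2.0]
opening: 0.469
```

Run:
```python
from h import *
delta([637,.6,80],-np.pi/2)
```

```text
t 7.22 pos [639.2   6.1  92.2] yaw -1.5633 delta [12.2 -2.3  5.5] rot [ 0.0075  0.0002 -0.0014]
```

Request:
step_arm(
  rows=[
    [0,-2.3,5.5,0.0075,0,-0.001],
    [7,0,0,0,0,0],
    [0,0,0,0,0,0],
  ],
)

```text
t: 7.6
eef_pos: [637.8, 1.1, 87.7]
tcp_rot: [1.425, 1.567, -0.145]
ft_force: [0.0, 0.1, -1.9]
opening: 0.474
```

Run:
```python
from ov import *
im,T=shot('wrist','c2');np.save('c2.npy',T)
delta([637,.6,80],-np.pi/2)
p=T[:3,3];
ov(im,T,(240,150,400,270),[((635.5,.2,28),27,(0,160,0)),((p[0]-1.5,p[1]-.4,p[2]-47.6),23,(0,0,255))],'c2z',5)
```

```text
t 7.65 pos [638.   1.  88.] yaw -1.57 delta [ 8.  -1.   0.4] rot [ 0.0008  0.0006 -0.0045]
```

View pics/c2z.png

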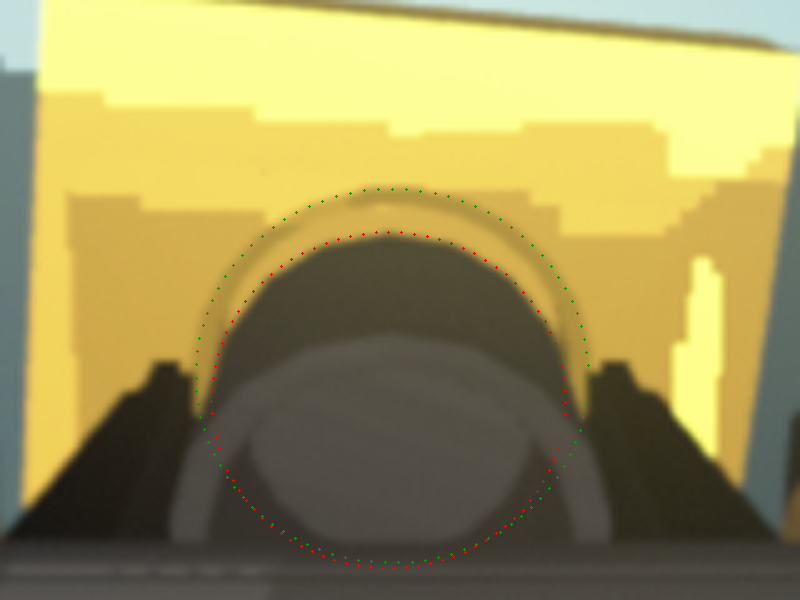

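The overlay matches the bottom of the jar and the chamfer. Lowering.

Request:
step_arm(
  rows=[
    [4,-0.8,0.4,0,0,-0.004],
    [6,0,0,0,0,0],
    [6,0,0,0,0,0],
    [5,0,0,0,0,0],
  ],
)

```text
t: 8.15
eef_pos: [637.5, 0.5, 66.5]
tcp_rot: [1.14, 1.569, -0.43]
ft_force: [0.1, 0.6, -1.7]
opening: 0.472
```

Run:
```python
from h import *
delta([637.2,.6,58],-np.pi/2)
```

```text
t 8.15 pos [6.375e+02 5.000e-01 6.650e+01] yaw -1.5702 delta [ 8.5 -0.3 -0.1] rot [ 0.0006  0.0008 -0.0017]
```

No contact yet, and the bottom is below the mouth (about 19 mm height).

Request:
step_arm(
  rows=[
    [4,0,0,0,0,0],
    [3,0,0,0,0,0],
    [1.5,0,0,0,0,0],
    [1,0,0,0,0,0],
    [0,0,0,0,0,0],
  ],
)

```text
t: 8.78
eef_pos: [637.4, 0.5, 57.9]
tcp_rot: [1.094, 1.569, -0.476]
ft_force: [0.3, 0.9, -1.9]
opening: 0.472
```

Request:
step_arm(
  rows=[
    [1,0,0,0,0,0],
    [0.8,0,0,0,0,0],
  ],
)

```text
t: 9.02
eef_pos: [637.6, 0.5, 57.5]
tcp_rot: [1.197, 1.568, -0.373]
ft_force: [-5.0, 0.6, 11.0]
opening: 0.471
```

Request:
step_arm(
  rows=[
    [0,0,0,0,0,0],
    [0,0,0,0,0,0],
    [0,0,0,0,0,0],
    [-20,0,0,0,0,0],
    [-50,0,0,0,0,0],
    [-50,0,0,0,0,0],
  ],
  grip=95,
)

```text
t: 9.78
eef_pos: [636.5, 0.6, 179.6]
tcp_rot: [-1.429, 1.568, -2.999]
ft_force: [0.0, -0.1, -0.2]
opening: 0.99
```

Request:
step_arm(
  rows=[
    [-30,-60,0,0,0,0],
    [0,0,0,0,0,0],
    [0,0,0,0,0,0],
  ],
)

```text
t: 10.15
eef_pos: [582.1, 0.5, 215.4]
tcp_rot: [1.379, 1.562, -0.192]
ft_force: [-1.1, -0.4, -0.0]
opening: 0.999
```

Run:
```python
from ov import *
im,T=shot('wrist','c3');np.save('c3.npy',T)
delta([480,305.5,120],-np.pi/2)
ov(im,T,(265,70,395,170),[((635.5,.2,28),27,(0,160,0)),((635.5,.2,55),23,(0,0,255))],'c3z',6)
```

```text
t 10.2 pos [5.821e+02 5.000e-01 2.151e+02] yaw -1.57 delta [  93.8 -102.6 -305.2] rot [ 0.0008  0.0016 -0.0079]
```

View pics/c3z.png

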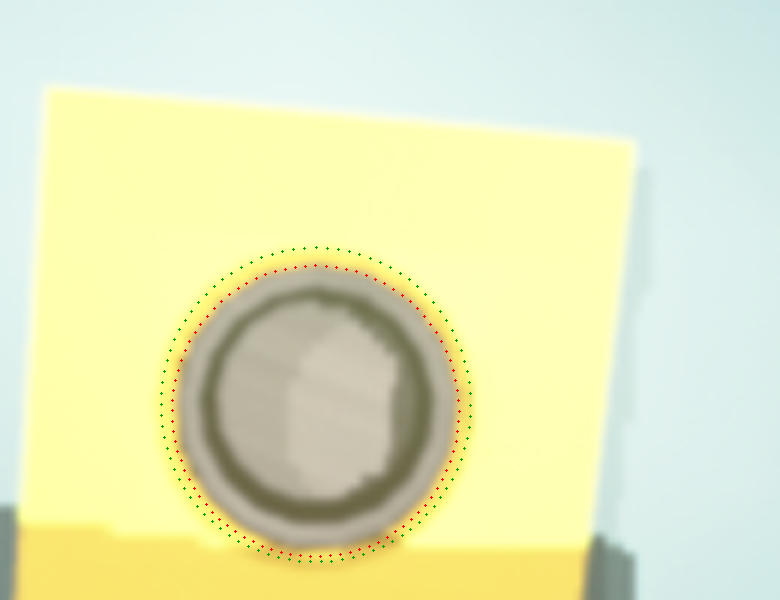

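The jar is seated and centred near (635.8,0). Next, the collar.

Request:
step_arm(
  rows=[
    [0,-20,-57,0,0,-0.004],
    [0,-20,-57,0,0,-0.004],
    [0,-20,-57,0,0,0],
    [0,-20,-57,0,0,0],
    [10,-17,-50,0,0,0],
    [35,-5,-27,0,0,0],
    [45,0,0,0,0,0],
    [0,0,0,0,0,0],
  ],
)

```text
t: 11.2
eef_pos: [481.4, 316.3, 117.0]
tcp_rot: [-1.01, 1.565, -2.582]
ft_force: [0.3, -0.7, 1.1]
opening: 1.001
```

Request:
step_arm(
  rows=[
    [0,0,0,0,0,0],
  ],
)

```text
t: 11.32
eef_pos: [482.2, 316.5, 117.7]
tcp_rot: [-1.001, 1.565, -2.572]
ft_force: [-1.0, -0.4, -0.1]
opening: 1.0
```

Run:
```python
from ov import *
im,T=shot('wrist','d1');np.save('d1.npy',T)
delta([479.8,305.5,28],-np.pi/2)
ov(im,T,(240,160,400,270),[((479.8,305.5,26),27,(0,160,0)),((479.8,305.5,26),12,(0,0,255))],'d1z',5)
```

```text
t 11.38 pos [482.1 316.4 117.8] yaw -1.5718 delta [89.8 -1.9 10.6] rot [-0.001   0.0029  0.0046]
```

View pics/d1z.png

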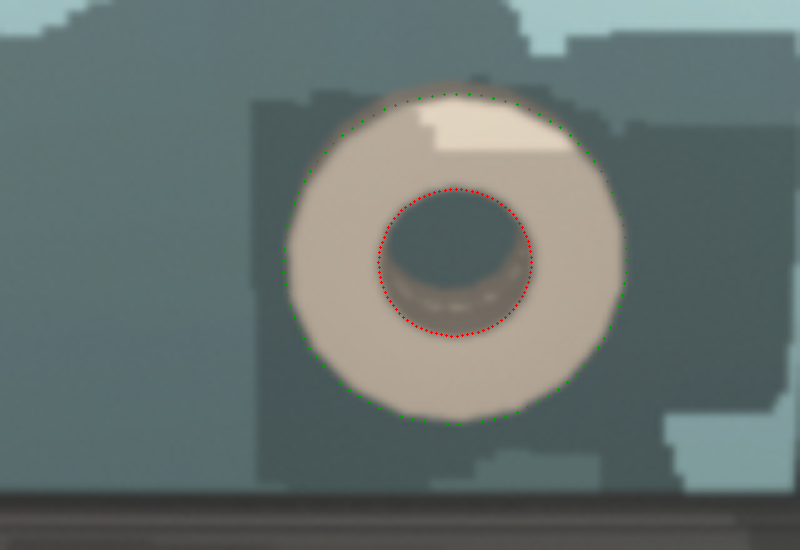

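The collar estimate is exact. Descending to TCP z≈29.

Request:
step_arm(
  rows=[
    [0,-1.9,10.6,0,0.003,0.004],
    [30,0,0,0,0,0],
    [30,0,0,0,0,0],
    [15,0,0,0,0,0],
    [0,0,0,0,0,0],
  ],
)

```text
t: 12.0
eef_pos: [483.5, 303.2, 47.4]
tcp_rot: [2.051, 1.561, 0.476]
ft_force: [0.4, -0.3, -0.1]
opening: 0.997
```

Run:
```python
from h import *
delta([479.8,305.5,29],-np.pi/2)
```

```text
t 12.0 pos [483.5 303.2  47.4] yaw -1.575 delta [18.3 -3.9 -2.2] rot [-0.0042 -0.0047 -0.009 ]
```

Request:
step_arm(
  rows=[
    [8,-3.9,-2.2,-0.004,-0.005,-0.009],
    [7,0,0,0,0,0],
    [3,0,0,0,0,0],
    [0,0,0,0,0,0],
  ],
)

```text
t: 12.5
eef_pos: [480.3, 306.0, 30.5]
tcp_rot: [1.891, 1.568, 0.32]
ft_force: [-0.9, 0.6, 0.5]
opening: 1.002
```

Run:
```python
from h import *
delta([479.8,305.5,29],-np.pi/2)
```

```text
t 12.5 pos [480.3 306.   30.5] yaw -1.5706 delta [ 1.5 -0.5  0.5] rot [ 0.0002 -0.0008 -0.0025]
```

Request:
step_arm(
  rows=[
    [1.5,-0.5,0.5,0,0,-0.002],
    [0,0,0,0,0,0],
    [0,0,0,0,0,0],
    [0,0,0,0,0,0],
    [0,0,0,0,0,0],
  ],
  grip=40,
)

```text
t: 13.12
eef_pos: [480.0, 305.5, 29.3]
tcp_rot: [2.433, 1.569, 0.863]
ft_force: [-0.2, -0.2, -1.3]
opening: 0.554
```

Run:
```python
from h import *
delta([479.8,305.5,29],-np.pi/2);print(env.state()['opening'])
```

```text
t 13.12 pos [480.  305.5  29.3] yaw -1.5706 delta [ 0.3 -0.2  0. ] rot [ 0.0002 -0.0011 -0.0009]
0.5542871552525893
```

Request:
step_arm(
  rows=[
    [-15,0,0,0,0,0],
    [-50,0,0,0,0,0],
    [-60,0,0,0,0,0],
    [-20,20,54,0,0,0],
    [0,20,58,0,0,0],
    [0,20,58,0,0,0],
    [0,20,58,0,0,0],
    [0,10,50,0,0,0],
  ],
)

```text
t: 14.12
eef_pos: [572.4, 23.2, 187.4]
tcp_rot: [1.698, 1.562, 0.135]
ft_force: [-1.0, -0.2, -0.2]
opening: 0.555
```

Request:
step_arm(
  rows=[
    [0,0,20,0,0,0],
    [0,0,0,0,0,0],
    [0,0,0,0,0,0],
  ],
)

```text
t: 14.5
eef_pos: [572.7, -0.5, 189.9]
tcp_rot: [1.644, 1.56, 0.076]
ft_force: [0.4, 0.3, -0.5]
opening: 0.552
```

Run:
```python
from ov import *
im,T=shot('wrist','d2');np.save('d2.npy',T)
delta([636,0,100],-np.pi/2);print(env.state()['opening'])
p=T[:3,3]
ov(im,T,(265,70,405,170),[((635.8,0,55),23,(0,0,255)),((635.8,0,55),18.5,(0,160,0))],'d2z',5)
ov(im,T,(250,180,390,280),[((p[0],p[1],p[2]-29.3+26),27,(0,0,255)),((p[0],p[1],p[2]-29.3),16,(0,200,0)),((p[0],p[1],p[2]-3.3),12,(0,0,255))],'d2y',5)
```

```text
t 14.55 pos [ 5.727e+02 -3.000e-01  1.899e+02] yaw -1.5678 delta [90.6 62.3 -0. ] rot [ 0.003  -0.0008 -0.0111]
0.5496735094214455
```

View pics/d2z.png

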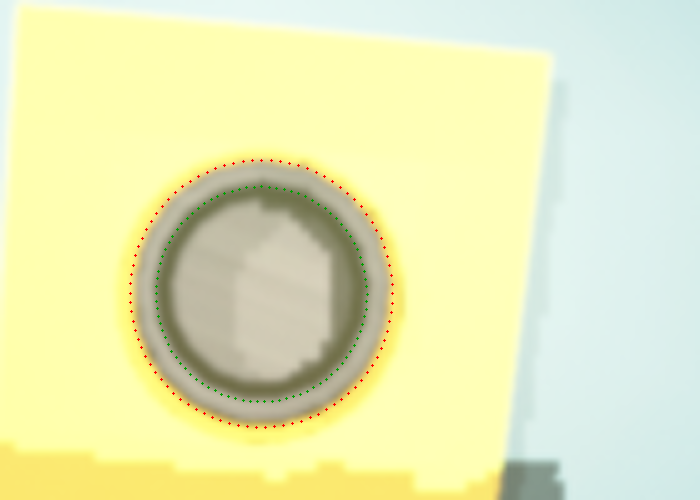

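View pics/d2y.png

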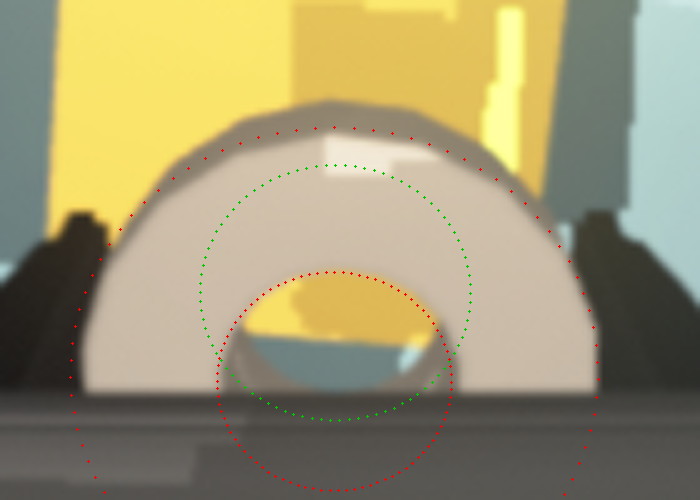

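Request:
step_arm(
  rows=[
    [0,40,0,0.003,0,-0.011],
    [30,23.5,-0.8,0,0,0],
    [40,0,0,0,0,0],
    [20,0,0,0,0,0],
    [0,0,0,0,0,0],
  ],
)

```text
t: 15.18
eef_pos: [638.1, 7.3, 99.5]
tcp_rot: [2.077, 1.569, 0.514]
ft_force: [0.3, 0.3, 0.1]
opening: 0.552
```

Run:
```python
from h import *
delta([636.2,0.5,90],-np.pi/2)
```

```text
t 15.18 pos [638.1   7.3  99.5] yaw -1.5634 delta [ 9.5 -2.   6.8] rot [ 0.0074 -0.0009 -0.0016]
```

Request:
step_arm(
  rows=[
    [0,-2,6.8,0.0074,-0.001,-0.0016],
    [5,0,0,0,0,0],
    [0,0,0,0,0,0],
  ],
)

```text
t: 15.55
eef_pos: [636.7, 0.9, 97.0]
tcp_rot: [1.421, 1.568, -0.149]
ft_force: [0.5, 0.3, -0.9]
opening: 0.553
```

Run:
```python
from ov import *
im,T=shot('wrist','d3')
delta([636.2,0.5,74.3],-np.pi/2)
p=T[:3,3]
ov(im,T,(240,150,400,270),[((p[0],p[1]-.5,p[2]-29.3),16,(0,200,0)),((635.8,0,55),18.5,(0,0,255)),((635.8,0,55),23,(0,0,255))],'d3z',5)
```

```text
t 15.6 pos [636.9   0.9  97.2] yaw -1.5702 delta [22.9 -0.8  0.4] rot [ 0.0006  0.0005 -0.0036]
```

View pics/d3z.png

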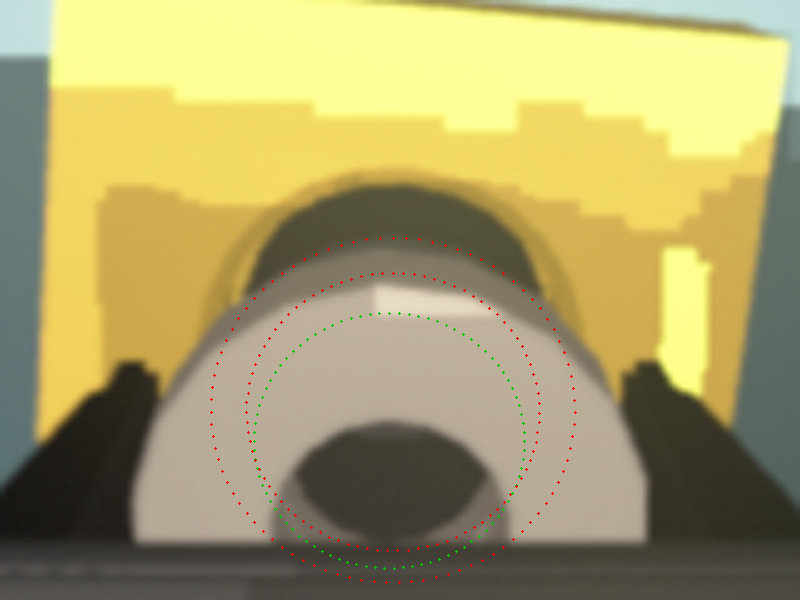

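Aligned as far as I can see. Lowering the skirt into the mouth.

Request:
step_arm(
  rows=[
    [5,-0.7,0.4,0,0,-0.003],
    [5,0,0,0,0,0],
    [5,0,0,0,0,0],
    [0,0,0,0,0,0],
  ],
)

```text
t: 16.1
eef_pos: [636.2, 0.4, 81.4]
tcp_rot: [0.954, 1.57, -0.617]
ft_force: [-0.2, -0.3, -0.0]
opening: 0.554
```

Request:
step_arm(
  rows=[
    [3,0,0,0,0,0],
    [2,0,0,0,0,0],
    [1.5,0,0,0,0,0],
  ],
)

```text
t: 16.48
eef_pos: [636.4, 0.4, 74.6]
tcp_rot: [1.05, 1.57, -0.52]
ft_force: [0.2, -0.4, -1.0]
opening: 0.553
```

Request:
step_arm(
  rows=[
    [0.8,0,0,0,0,0],
    [0.8,0,0,0,0,0],
  ],
)

```text
t: 16.73
eef_pos: [636.4, 0.4, 74.3]
tcp_rot: [1.204, 1.569, -0.366]
ft_force: [-3.8, 0.3, 9.9]
opening: 0.553
```

Contact came at exactly the expected height (74.3). Releasing.

Request:
step_arm(
  rows=[
    [0,0,0,0,0,0],
    [0,0,0,0,0,0],
    [0,0,0,0,0,0],
    [-20,0,0,0,0,0],
    [-50,0,0,0,0,0],
    [-50,0,0,0,0,0],
    [-30,-55,0,0,0,0],
    [0,0,0,0,0,0],
  ],
  grip=95,
)

```text
t: 17.73
eef_pos: [580.8, 0.4, 227.5]
tcp_rot: [0.616, 1.57, -0.955]
ft_force: [0.1, 0.4, -0.7]
opening: 1.001
```

Run:
```python
from ov import *
im,T=shot('wrist','d4');np.save('d4.npy',T)
delta([636,0,200],-np.pi/2)
ov(im,T,(255,60,395,180),[((635.8,0,71),27,(0,0,255)),((635.8,0,71),12,(0,0,255))],'d4z',5)
cv2.imwrite('pics/d4t.png',cv2.resize(env.read_camera('scene')[180:280,290:390,::-1],None,fx=5,fy=5))
```

```text
t 17.77 pos [5.823e+02 3.000e-01 2.265e+02] yaw -1.5704 delta [26.6 53.7  0.3] rot [ 0.0004  0.0006 -0.0007]
```

View pics/d4z.png

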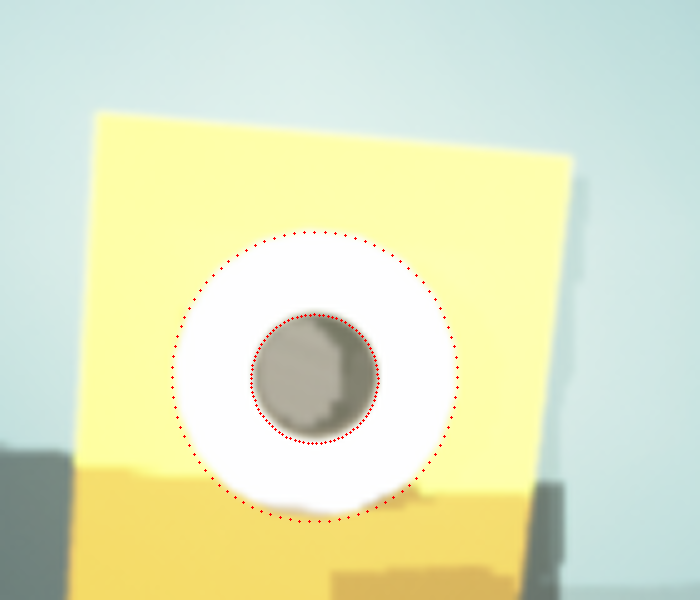

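View pics/d4t.png

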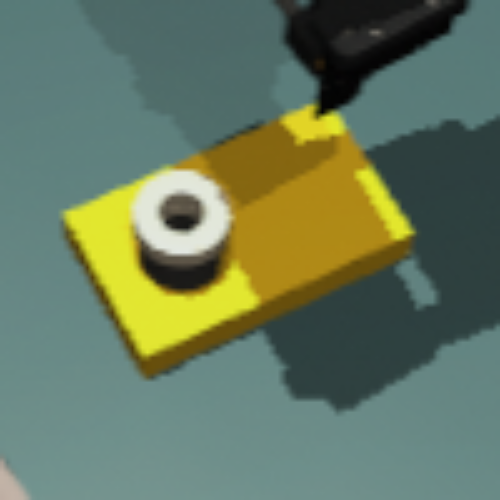

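The collar is seated flat, with its hole at about (636,0). Now measuring the dish from b1.

Run:
```python
from m1 import *
from ov import ov
im=cv2.imread('pics/b1.png');T=np.load('b1.npy');
cv2.imwrite('pics/b1z.png',cv2.resize(im[120:220,235:400],None,fx=4.5,fy=4.5,interpolation=cv2.INTER_CUBIC))
hsv=cv2.cvtColor(im,cv2.COLOR_BGR2HSV)
m=cv2.inRange(hsv,(0,0,120),(40,75,255));m[:, :235]=0;m[:,400:]=0;m[:115]=0;m[220:]=0
for c in cont(m,(295,180)):
    P=cast('wrist',c,18,T);q,e=circ(P);print(len(c),q.round(1),e.round(2))
print(cast('wrist',[[247,177]],18,T),cast('wrist',[[383,162]],62,T))
```

```text
285 [ 490.5 -227.4   44.4] 7.54
[[ 485.2076469  -170.28462857   18.        ]] [[ 506.75389745 -320.86881675   62.        ]]
```

View pics/b1z.png

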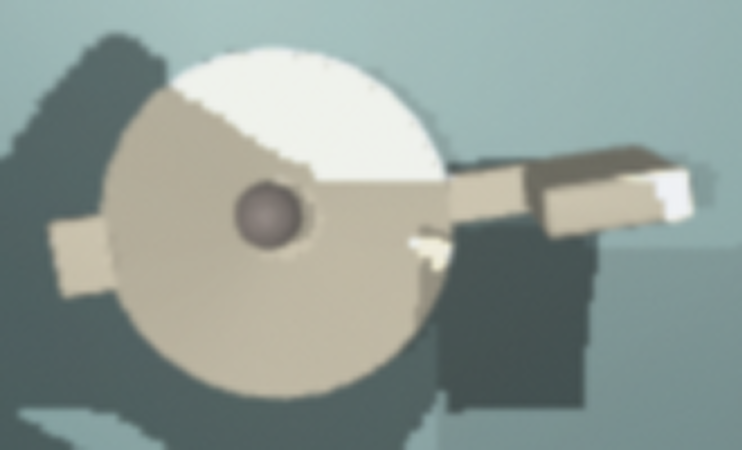

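Run:
```python
from m1 import *
T=np.load('b1.npy')
f=lambda x,y,z:cast('wrist',[[235+x/4.5-.4,120+y/4.5-.4]],z,T)[0]
c=f(275,222,18);l=f(57,260,18);g=f(619,204,62);a=f(547,213,62);b=f(690,195,62)
print(c,l,g,a,b)
for p,q in((c,l),(g,c),(g,l),(b,a)):
    d=(q-p)[:2];print(np.hypot(*d).round(1),np.arctan2(d[1],d[0]).round(4))
```

```text
[ 494.11524075 -228.06303874   18.        ] [ 484.75306292 -170.57305193   18.        ] [ 503.82358643 -309.82692166   62.        ] [ 501.89664917 -293.44342022   62.        ] [ 505.76049519 -325.97750105   62.        ]
58.2 1.7322
82.3 1.689
140.6 1.7069
32.8 1.689
```

Request:
step_arm(
  rows=[
    [0,-15,55,0,0,0],
    [0,-15,55,0,0,0],
    [0,-15,55,0,0,0],
    [0,-15,55,0,0,0],
    [0,-15,50,0,0,0],
    [0,-7,30,0,0,0],
    [0,0,0,-0.17,0,0],
    [0,0,0,-0.17,0,0],
  ],
)

```text
t: 18.82
eef_pos: [503.6, -312.3, 214.3]
tcp_rot: [-2.43, 1.559, 2.632]
ft_force: [0.9, -0.2, -0.8]
opening: 0.999
```

Request:
step_arm(
  rows=[
    [0,0,0,-0.17,0,0],
    [0,0,0,-0.17,0,0],
    [0,0,0,-0.17,0,0],
    [0,0,0,-0.17,0,0],
    [0,0,0,-0.17,0,0],
    [0,0,0,-0.17,0,0],
    [0,0,0,-0.17,0,0],
    [0,0,0,-0.17,0,0],
  ],
)

```text
t: 19.82
eef_pos: [507.7, -315.9, 201.4]
tcp_rot: [2.356, 1.545, 2.54]
ft_force: [0.3, -0.2, 0.9]
opening: 1.0
```

Run:
```python
from ov import *
delta([503.5,-309.8,140],0.128)
```

```text
t 19.82 pos [ 507.7 -315.9  201.4] yaw 0.1846 delta [61.6  5.6 -1.9] rot [ 0.0564 -0.0189 -0.0179]
```

Request:
step_arm(
  rows=[
    [30,5.6,-1.9,0.056,-0.019,-0.018],
    [20,0,0,0,0,0],
    [0,0,0,0,0,0],
    [0,0,0,0,0,0],
  ],
)

```text
t: 20.32
eef_pos: [506.1, -311.6, 146.1]
tcp_rot: [2.323, 1.567, 2.453]
ft_force: [0.1, 0.9, -0.5]
opening: 1.003
```

Run:
```python
from ov import *
im,T=shot('wrist','e1');np.save('e1.npy',T)
delta([503.5,-309.8,48],0.128)
```

```text
t 20.38 pos [ 506.  -311.5  146.1] yaw 0.1297 delta [98.2  1.8 -2. ] rot [ 0.0017 -0.0022 -0.0024]
```

View pics/e1.png

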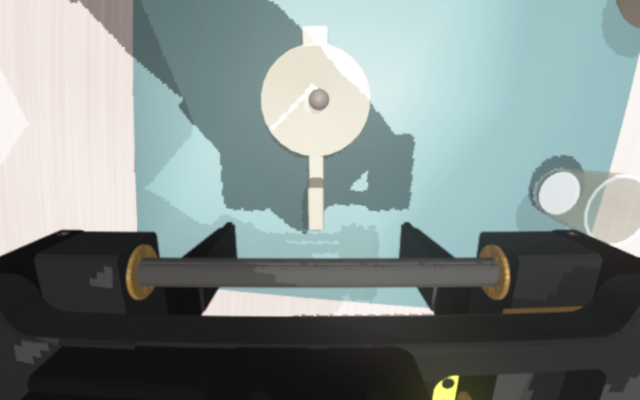

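```bash
cat > dk.py <<'E'
from h import *
def pts(g,yaw,z0):  # dish frame pts -> world ; g = grip axis xy
    c,s=np.cos(yaw),np.sin(yaw);R=np.array([[c,-s],[s,c]])
    def W(p): p=np.atleast_2d(p); return np.c_[np.array(g)+(p[:,:2]+[82,0])@R.T, z0+p[:,2]]
    t=np.linspace(0,2*np.pi,90)
    rim=np.c_[46*np.cos(t),46*np.sin(t),18+0*t]
    u=np.linspace(-1,1,30);o=np.ones(30)
    gb=np.vstack([np.c_[-82+17*u,6*o,62*o],np.c_[-82+17*u,-6*o,62*o],np.c_[-82+17*o,6*u,62*o],np.c_[-82-17*o,6*u,62*o]])
    lip=np.c_[58*o,10*u,18*o]
    return W(np.vstack([rim,gb,lip]))
def draw(im,T,P,box,name,s=4,cam='wrist'):
    x0,y0,x1,y1=box;a=cv2.resize(im[y0:y1,x0:x1],None,fx=s,fy=s,interpolation=cv2.INTER_CUBIC)
    for p in proj(cam,P,T): cv2.circle(a,tuple(int(v) for v in ((p-[x0,y0]+.5)*s)),1,(0,0,255),-1)
    cv2.imwrite(f'pics/{name}.png',a)
E
python3 - <<'E'
from dk import *
draw(cv2.imread('pics/e1.png'),np.load('e1.npy'),pts((503.5,-309.8),1.698,0),(240,20,400,250),'e1z',2.6*1)
E
```

```text
(no output)
```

View pics/e1z.png

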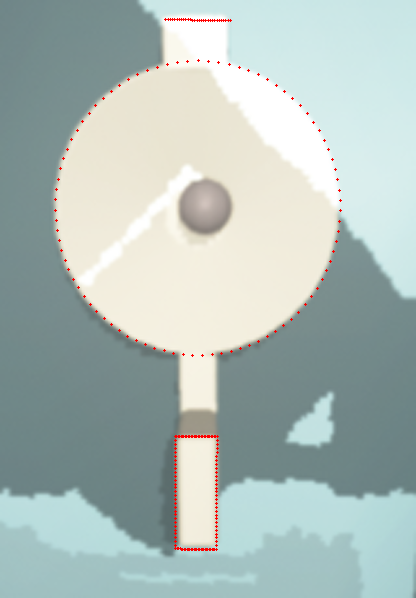

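Request:
step_arm(
  rows=[
    [30,1.8,-2,-0.003,-0.002,-0.002],
    [30,0,0,0,0,0],
    [25,0,0,0,0,0],
    [0,0,0,0,0,0],
  ],
  grip=40,
)

```text
t: 20.88
eef_pos: [505.9, -311.6, 62.2]
tcp_rot: [-0.775, 1.565, -0.642]
ft_force: [-0.3, 0.5, 0.3]
opening: 0.632
```

Run:
```python
from ov import *
delta([503.7,-309.8,48],0.132);print(env.state()['opening'])
```

```text
t 20.88 pos [ 505.9 -311.6   62.2] yaw 0.1328 delta [14.1  2.2 -2. ] rot [0.0007 0.0041 0.0041]
0.631554632402699
```

Request:
step_arm(
  rows=[
    [7,2.2,-2,0,0.004,0.004],
    [6,0,0,0,0,0],
    [0,0,0,0,0,0],
    [0,0,0,0,0,0],
  ],
)

```text
t: 21.38
eef_pos: [504.8, -310.6, 51.5]
tcp_rot: [-0.782, 1.567, -0.649]
ft_force: [0.6, -0.6, -0.2]
opening: 0.424
```

Run:
```python
from ov import *
delta([503.7,-309.8,48],0.132);print(env.state()['opening'],env.state()['ft_force'])
```

```text
t 21.38 pos [ 504.8 -310.6   51.5] yaw 0.1329 delta [ 3.5  0.9 -1. ] rot [0.0009 0.003  0.003 ]
0.42416149788702723 [ 0.58888055 -0.62642157 -0.15283745]
```

Request:
step_arm(
  rows=[
    [3,0.8,-1,0.001,0.003,0.003],
    [1,0.3,-0.3,0,0,0],
    [0,0,0,0,0,0],
  ],
)

```text
t: 21.75
eef_pos: [503.4, -309.7, 47.7]
tcp_rot: [-0.728, 1.57, -0.596]
ft_force: [-0.4, -0.0, 0.2]
opening: 0.421
```

Run:
```python
from ov import *
im,T=shot('wrist','e2')
delta([503.7,-309.8,48],0.132);print(env.state()['opening'],env.state()['ft_force'])
```

```text
t 21.8 pos [ 503.4 -309.7   47.8] yaw 0.1318 delta [-0.2 -0.1  0.3] rot [-0.0002  0.0003  0.0003]
0.41803461127775365 [-0.31254352  0.50323545  0.93390523]
```

View pics/e2.png

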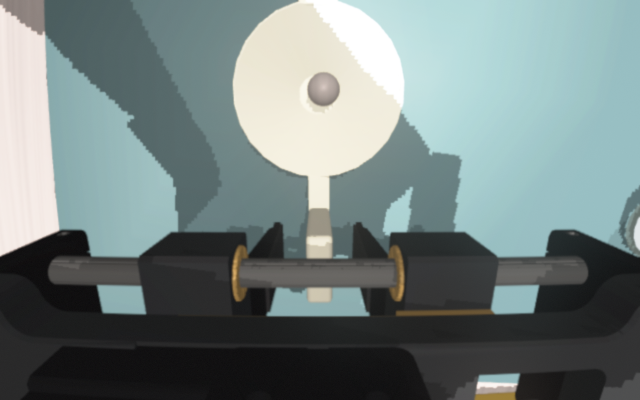

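Request:
step_arm(
  rows=[
    [0,0,0,0,0,0],
    [0,0,0,0,0,0],
    [0,0,0,0,0,0],
    [0,0,0,0,0,0],
    [0,0,0,0,0,0],
    [0,0,0,0,0,0],
  ],
  grip=4,
)

```text
t: 22.55
eef_pos: [503.5, -309.7, 47.8]
tcp_rot: [-0.65, 1.57, -0.518]
ft_force: [0.4, -0.7, -0.4]
opening: 0.123
```

Run:
```python
from dk import *
im,T=shot('wrist','e3');np.save('e3.npy',T)
delta([503.7,-309.8,48],0.132);print(env.state()['opening'],env.state()['ft_force'],env.state()['moment'])
draw(im,T,pts(T[:2,3],1.703,0),(220,0,420,200),'e3z',3)
```

```text
t 22.6 pos [ 503.4 -309.7   47.8] yaw 0.1317 delta [-0.2 -0.1  0.3] rot [-0.0003  0.0004  0.0004]
0.12667508882271517 [-0.28183652 -0.52777522  0.29900194] [ 0.01209184 -0.11113094 -0.05876299]
```

View pics/e3z.png

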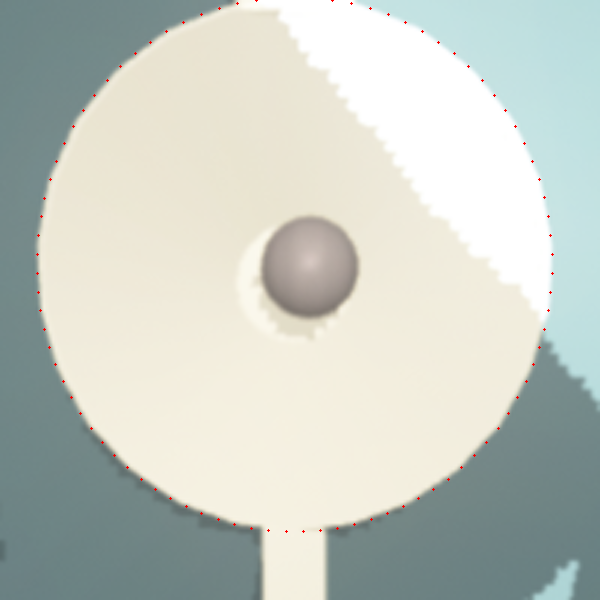

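Gripped (12 mm opening) and level. Lifting gently.

Request:
step_arm(
  rows=[
    [-1,0,0,0,0,0],
    [-2,0,0,0,0,0],
    [-3,0,0,0,0,0],
    [-4,0,0,0,0,0],
    [-4,0,0,0,0,0],
    [-3,0,0,0,0,0],
    [-2,0,0,0,0,0],
    [-1,0,0,0,0,0],
  ],
)

```text
t: 23.6
eef_pos: [503.3, -309.6, 69.2]
tcp_rot: [-0.939, 1.57, -0.807]
ft_force: [-0.5, 0.2, -1.9]
opening: 0.126
```

```bash
cat >> dk.py <<'E'
def look(name,z0off=47.8):
    im,T=shot('wrist',name);np.save(name+'.npy',T);z0=T[2,3]-z0off
    hsv=cv2.cvtColor(im,cv2.COLOR_BGR2HSV)
    m=cv2.inRange(hsv,(0,0,60),(180,60,190));m[170:]=0
    yaw=jawyaw(T)+np.pi/2+look.dy
    P=pts(T[:2,3],yaw,z0);c=P[:90].mean(0)
    cp=proj('wrist',[c[0],c[1],z0+13],T)[0]
    # bead: circle near middle
    g=cv2.GaussianBlur(cv2.cvtColor(im,cv2.COLOR_BGR2GRAY),(3,3),0)
    C=cv2.HoughCircles(g,cv2.HOUGH_GRADIENT,1,30,param1=80,param2=10,minRadius=13,maxRadius=20)
    best=None
    if C is not None:
        C=C[0];k=np.argmin(np.hypot(*(C[:,:2]-cp).T));best=C[k]
        b=cast('wrist',[best[:2]],z0+13,T)[0]-[c[0],c[1],z0+13]
        e=np.array([np.cos(yaw),np.sin(yaw)]);print('bead px',best.round(1),'mid px',cp.round(1),'bead off dish x,y',round(b[:2]@e,1),round(b[1]*e[0]-b[0]*e[1],1))
    s=env.state();print('open',s['opening'].round(3),'F',s['ft_force'].round(1),'tool x',T[:3,0].round(4),'z0',z0.round(1))
    draw(im,T,P,(220,0,420,200),name+'z',3)
    return im,T
look.dy=0
E
python3 - <<'E'
from dk import *
look('f1');delta([503.5,-309.8,128],0.132)
E
```

```text
bead px [323.5  88.5  16.3] mid px [317.8  91.7] bead off dish x,y 1.7 -3.1Traceback (most recent call last):
  File "<stdin>", line 2, in <module>
  File "dk.py", line 30, in look
    s=env.state();print('open',s['opening'].round(3),'F',s['ft_force'].round(1),'tool x',T[:3,0].round(4),'z0',z0.round(1))
                               ^^^^^^^^^^^^^^^^^^
AttributeError: 'float' object has no attribute 'round'
```

```bash
sed -i "s/s\['opening'\].round(3)/round(float(s['opening']),3)/" dk.py
python3 - <<'E'
from dk import *
look('f1');delta([503.5,-309.8,128],0.132)
E
```

```text
bead px [322.5  88.5  16.1] mid px [317.8  91.7] bead off dish x,y 1.7 -2.6
open 0.124 F [ 0.3 -0.6 -1.6] tool x [ 3.e-04 -3.e-04 -1.e+00] z0 21.4
t 23.7 pos [ 503.3 -309.7   69.1] yaw 0.1319 delta [-58.9  -0.2   0.2] rot [-0.0001  0.0002  0.0003]
```

View pics/f1z.png

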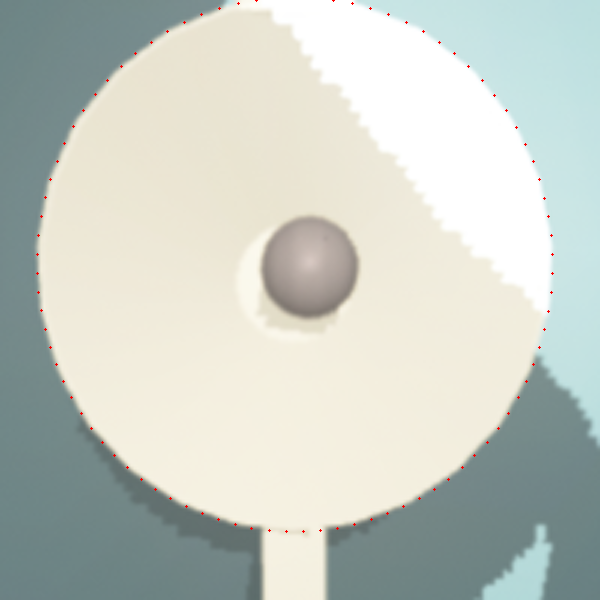

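The dish is held rigidly and level, and the bead hasn't moved.

Request:
step_arm(
  rows=[
    [-2,0,0,0,0,0],
    [-4,0,0,0,0,0],
    [-6,0,0,0,0,0],
    [-8,0,0,0,0,0],
    [-8,0,0,0,0,0],
    [-8,0,0,0,0,0],
    [-8,0,0,0,0,0],
    [-7,0,0,0,0,0],
  ],
)

```text
t: 24.7
eef_pos: [503.2, -309.6, 123.7]
tcp_rot: [-0.986, 1.571, -0.854]
ft_force: [-0.1, -0.3, -1.3]
opening: 0.122
```

Request:
step_arm(
  rows=[
    [-5,0,0,0,0,0],
    [-3,0,0,0,0,0],
    [-1,0,0,0,0,0],
    [0,0,0,0,0,0],
  ],
)

```text
t: 25.2
eef_pos: [503.2, -309.6, 133.5]
tcp_rot: [-0.897, 1.57, -0.765]
ft_force: [0.0, 0.2, -2.4]
opening: 0.128
```

Run:
```python
from dk import *
look('f2');delta([503.5,-309.8,128],0.132)
```

```text
bead px [322.5  89.5  16.7] mid px [317.8  91.7] bead off dish x,y 1.2 -2.6
open 0.126 F [-0.3 -0.6 -1. ] tool x [ 4.e-04 -4.e-04 -1.e+00] z0 85.7
t 25.25 pos [ 503.2 -309.6  133.5] yaw 0.1319 delta [ 5.5 -0.3  0.2] rot [-0.0001  0.0002  0.0003]
```

Request:
step_arm(
  rows=[
    [0,1,0.1,0,0,0],
    [0,2,0.2,0,0,0],
    [0,4,0.4,0,0,0],
    [0,6,0.7,0,0,0],
    [0,8,0.9,0,0,0],
    [0,8,0.9,0,0,0],
    [0,8,0.9,0,0,0],
    [0,8,0.9,0,0,0],
  ],
)

```text
t: 26.25
eef_pos: [502.0, -260.9, 133.0]
tcp_rot: [2.4, 1.57, 2.532]
ft_force: [-0.0, -0.1, -1.9]
opening: 0.126
```

Run:
```python
from dk import *
print(env.state()['qvel'].round(3));delta([496.5,11.9,128],0.132);look('g1')
```

```text
[ 0.101 -0.039  0.084  0.001 -0.045  0.099]
t 26.25 pos [ 502.  -260.9  133. ] yaw 0.1319 delta [  5.1 271.2  30.5] rot [-0.0001 -0.0004 -0.0004]
bead px [322.5  89.5  16.1] mid px [317.9  91.8] bead off dish x,y 1.2 -2.5
open 0.124 F [ 0.9  0.2 -2.1] tool x [-4.e-04  3.e-04 -1.e+00] z0 85.2
```

Request:
step_arm(
  rows=[
    [0,7,0.8,0,0,0],
    [0,9,1,0,0,0],
    [0,10,1.1,0,0,0],
    [0,10,1.1,0,0,0],
    [0,10,1.1,0,0,0],
    [0,10,1.1,0,0,0],
    [0,10,1.1,0,0,0],
    [0,10,1.1,0,0,0],
  ],
)

```text
t: 27.3
eef_pos: [500.0, -178.5, 133.1]
tcp_rot: [2.159, 1.57, 2.291]
ft_force: [-0.0, 0.2, -1.3]
opening: 0.124
```

Request:
step_arm(
  rows=[
    [0,10,1.1,0,0,0],
    [0,10,1.1,0,0,0],
    [0,10,1.1,0,0,0],
    [0,10,1.1,0,0,0],
    [0,10,1.1,0,0,0],
    [0,10,1.1,0,0,0],
    [0,10,1.1,0,0,0],
    [0,10,1.1,0,0,0],
  ],
)

```text
t: 28.3
eef_pos: [498.1, -92.3, 133.3]
tcp_rot: [1.968, 1.57, 2.1]
ft_force: [0.6, 0.4, -1.2]
opening: 0.124
```

Run:
```python
from dk import *
delta([496.5,11.9,128],0.132)
```

```text
t 28.3 pos [498.1 -92.3 133.3] yaw 0.132 delta [  5.3 103.5  12.1] rot [-0.     -0.0003 -0.0006]
```

Request:
step_arm(
  rows=[
    [0,10,1.1,0,0,0],
    [0,10,1.1,0,0,0],
    [0,10,1.2,0,0,0],
    [0,10,1.2,0,0,0],
    [0,10,1.2,0,0,0],
    [0,10,1.2,0,0,0],
    [0,9,1.1,0,0,0],
    [0,7,0.9,0,0,0],
  ],
)

```text
t: 29.3
eef_pos: [496.9, -10.1, 133.3]
tcp_rot: [2.014, 1.57, 2.146]
ft_force: [1.3, 0.1, -2.2]
opening: 0.129
```

Request:
step_arm(
  rows=[
    [0,6,0.6,0,0,0],
    [0,4,0.5,0,0,0],
    [0,3,0.4,0,0,0],
    [0,2,0.3,0,0,0],
    [0,1,0.1,0,0,0],
    [0,0,0,0,0,0],
  ],
)

```text
t: 30.05
eef_pos: [496.8, 7.1, 133.3]
tcp_rot: [1.978, 1.57, 2.11]
ft_force: [0.3, -0.5, -1.5]
opening: 0.122
```

Run:
```python
from dk import *
delta([496.5,11.9,128],-1.656);look('g2')
```

```text
t 30.05 pos [496.8   7.1 133.3] yaw 0.1324 delta [5.3 4.8 0.4] rot [ 1.7884e+00 -6.0000e-04 -2.0000e-04]
bead px [322.5  86.5  17. ] mid px [317.9  91.8] bead off dish x,y 2.8 -2.5
open 0.125 F [ 0.9 -0.1 -1.5] tool x [-3.e-04  5.e-04 -1.e+00] z0 85.5
```

View pics/g2.png

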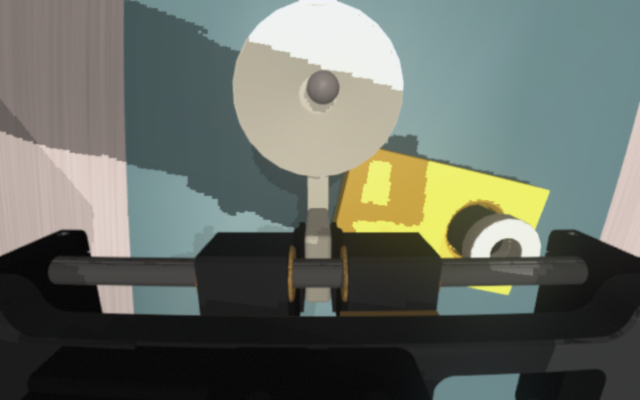

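The bead is still in the middle. Starting the quarter turn.

Request:
step_arm(
  rows=[
    [0,0,0,0.01,0,0],
    [0,0,0,0.02,0,0],
    [0,0,0,0.03,0,0],
    [0,0,0,0.04,0,0],
    [0,0,0,0.05,0,0],
    [0,0,0,0.05,0,0],
    [0,0,0,0.05,0,0],
    [0,0,0,0.05,0,0],
  ],
)

```text
t: 31.1
eef_pos: [496.7, 6.8, 133.3]
tcp_rot: [2.514, 1.57, 2.327]
ft_force: [-0.3, 0.7, -1.6]
opening: 0.125
```

Request:
step_arm(
  rows=[
    [0,0,0,0.05,0,0],
    [0,0,0,0.05,0,0],
    [0,0,0,0.05,0,0],
    [0,0,0,0.05,0,0],
    [0,0,0,0.05,0,0],
    [0,0,0,0.05,0,0],
    [0,0,0,0.05,0,0],
    [0,0,0,0.05,0,0],
  ],
)

```text
t: 32.1
eef_pos: [496.5, 6.7, 133.2]
tcp_rot: [-2.967, 1.569, 2.705]
ft_force: [0.9, -0.1, -1.8]
opening: 0.123
```

Run:
```python
from dk import *
delta([496.5,11.9,128],-1.656);look('h1')
```

```text
t 32.1 pos [496.5   6.7 133.2] yaw -0.611 delta [ 5.2  4.3 -3. ] rot [ 1.045e+00 -1.100e-03  1.000e-03]
bead px [322.5  86.5  17.1] mid px [317.1  91.9] bead off dish x,y 2.8 -2.9
open 0.127 F [ 0.3 -0.2 -1.7] tool x [-1.3e-03  6.0e-04 -1.0e+00] z0 85.4
```

Request:
step_arm(
  rows=[
    [0,0,0,0.05,0,0],
    [0,0,0,0.05,0,0],
    [0,0,0,0.05,0,0],
    [0,0,0,0.05,0,0],
    [0,0,0,0.05,0,0],
    [0,0,0,0.05,0,0],
    [0,0,0,0.05,0,0],
    [0,0,0,0.05,0,0],
  ],
)

```text
t: 33.15
eef_pos: [496.1, 6.6, 133.1]
tcp_rot: [-2.432, 1.568, 2.823]
ft_force: [1.0, 0.1, -2.0]
opening: 0.127
```

Request:
step_arm(
  rows=[
    [0,0,0,0.05,0,0],
    [0,0,0,0.05,0,0],
    [0,0,0,0.05,0,0],
    [0,0,0,0.05,0,0],
    [0,0,0,0.05,0,0],
    [0,0,0,0.05,0,0],
    [0,0,0,0.05,0,0],
    [0,0,0,0.05,0,0],
  ],
)

```text
t: 34.15
eef_pos: [495.6, 6.6, 132.9]
tcp_rot: [-1.997, 1.566, 2.843]
ft_force: [0.4, -0.3, -2.4]
opening: 0.125
```

Run:
```python
from dk import *
delta([496.5,11.9,128],-1.656)
```

```text
t 34.15 pos [495.6   6.6 132.9] yaw -1.4428 delta [ 4.9  1.6 -5.1] rot [ 0.2132 -0.0014  0.0043]
```

Request:
step_arm(
  rows=[
    [0,0.3,-1,0.05,0,0.001],
    [0,0.3,-1,0.045,0,0.001],
    [0,0.3,-1,0.04,0,0.001],
    [0,0.3,-1,0.03,0,0.001],
    [0,0.2,-0.6,0.02,0,0],
    [0,0,0,0.01,0,0],
    [0,0,0,0,0,0],
  ],
)

```text
t: 35.02
eef_pos: [496.5, 11.4, 132.7]
tcp_rot: [-2.433, 1.569, 2.204]
ft_force: [-0.1, 0.8, -2.1]
opening: 0.123
```

Run:
```python
from dk import *
im,T=look('h2',47.8);delta([496.5,11.9,128],-1.656)
```

```text
bead px [323.5  86.5  16.9] mid px [316.6  92.8] bead off dish x,y 3.3 -3.7
open 0.127 F [ 0.  -0.4 -1. ] tool x [-0.0013  0.0018 -1.    ] z0 84.9
t 35.08 pos [496.5  11.4 132.7] yaw -1.6461 delta [ 4.8 -0.  -0.5] rot [ 0.01   -0.0017  0.0014]
```

View pics/h2.png

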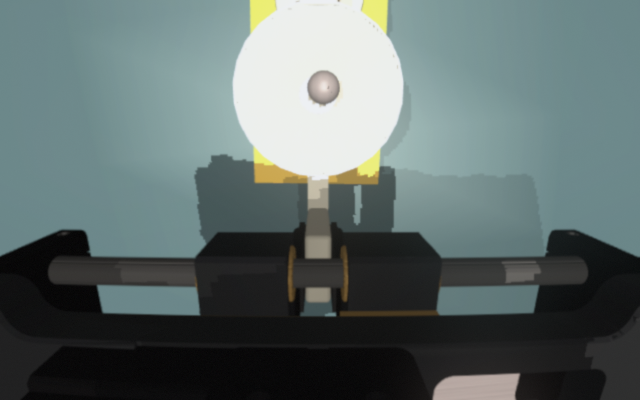

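Request:
step_arm(
  rows=[
    [1,0,-0.3,0.004,-0.001,0.001],
    [1.5,0.1,-0.3,0.004,0,0],
    [1.5,0,-0.2,0.002,0,0],
    [1,0,0,0,0,0],
    [0.5,0,0,0,0,0],
    [0,0,0,0,0,0],
    [0,0,0,0,0,0],
  ],
)

```text
t: 35.95
eef_pos: [496.6, 12.3, 126.7]
tcp_rot: [-2.36, 1.57, 2.267]
ft_force: [0.0, -0.1, -2.4]
opening: 0.122
```

Run:
```python
from dk import *
im,T=look('i1');delta([496.6,12.2,126],-1.656)
P=pts(T[:2,3],jawyaw(T)+np.pi/2,T[2,3]-47.8)
t=np.linspace(0,6.28,60)
C=np.vstack([np.c_[636.1+r*np.cos(t),.2+r*np.sin(t),71+0*t] for r in(12,27)])
for n,box in(('top',(270,150,350,250)),('scene',(290,150,410,270))):
    im=env.read_camera(n)[:,:,::-1].copy();cv2.imwrite(f'pics/i1{n}.png',im)
    cv2.imwrite(f'pics/i1{n}r.png',cv2.resize(im[box[1]:box[3],box[0]:box[2]],None,fx=5,fy=5,interpolation=cv2.INTER_CUBIC))
    draw(im,T,np.vstack([P,C]),box,f'i1{n}o',5,n)
```

```text
bead px [323.5  85.5  15.6] mid px [316.6  92.9] bead off dish x,y 3.9 -3.8
open 0.127 F [-0.7 -0.4 -2.1] tool x [-6.e-04  7.e-04 -1.e+00] z0 78.9
t 36.0 pos [496.6  12.2 126.8] yaw -1.6563 delta [0.8 0.  0. ] rot [-0.0003 -0.0006  0.0006]
```

View pics/i1topo.png

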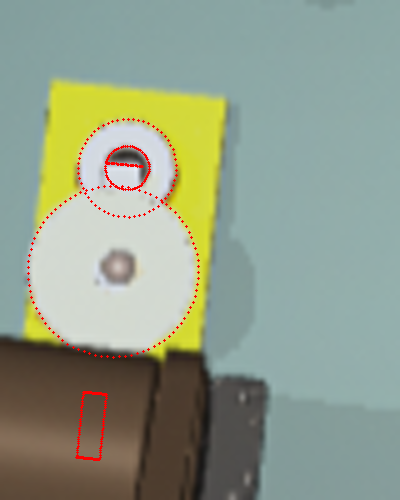

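View pics/i1sceneo.png

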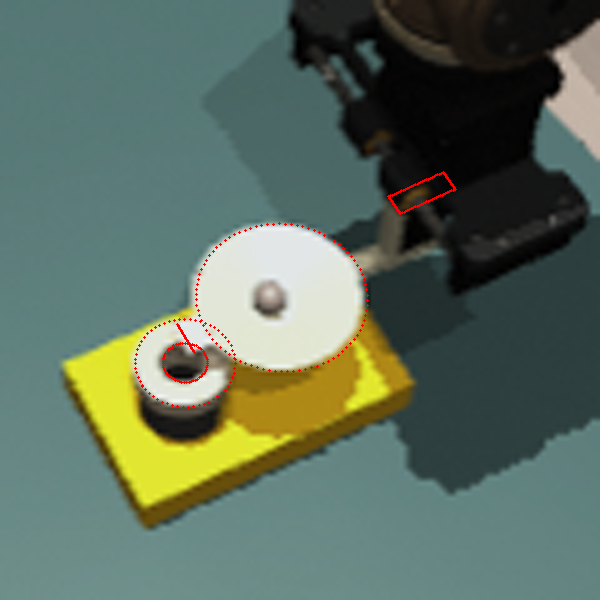

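View pics/i1z.png

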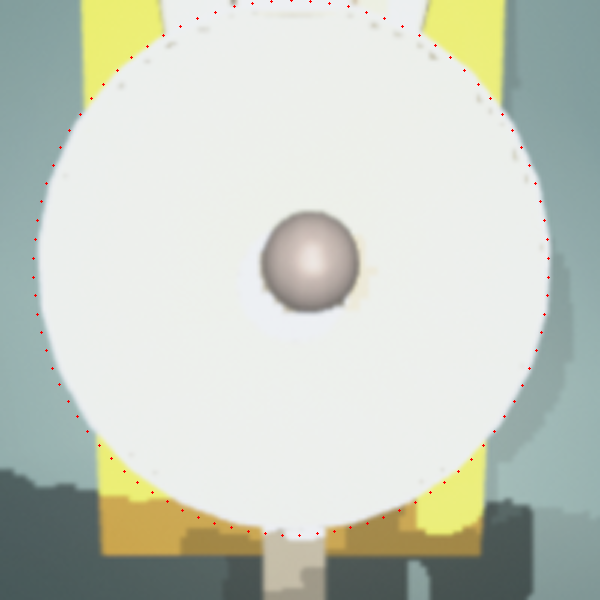

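The lip tip sits over the hole in both views, but the dish outline looks slightly smaller than predicted and the bead has crept about 2 mm toward the lip. I'll check whether the dish has sagged.

Run:
```python
from dk import *
for f in('e3','f1','f2','g1','g2','h1','h2','i1'):
    im=cv2.imread(f'pics/{f}.png').astype(int);g=im[...,2]  # red channel: white high, teal low, yellow high
    b=im[...,0]
    out=[]
    for r in(60,75,88,100,115,130):
        for ch in(g if f not in('h2','i1') else np.minimum(g,b),):
            s=ch[r,225:415];d=np.diff(cv2.GaussianBlur(s.astype(np.float32).reshape(1,-1),(3,1),0).ravel())
            L=np.argmax(d[:50]);R=len(d)-50+np.argmin(d[-50:])
            def sub(k): 
                w=np.abs(d[max(k-2,0):k+3]);return (np.arange(max(k-2,0),max(k-2,0)+len(w))*w).sum()/w.sum()
            out.append((round(225.5+sub(L),1),round(225.5+sub(R),1)))
    col=im[150:200,300,:];print(f,out,[round(b-a,1) for a,b in out])
```

```text
e3 [(np.float64(235.7), np.float64(399.7)), (np.float64(232.9), np.float64(402.5)), (np.float64(232.2), np.float64(403.3)), (np.float64(232.9), np.float64(402.8)), (np.float64(236.5), np.float64(398.7)), (np.float64(242.7), np.float64(392.6))] [np.float64(164.0), np.float64(169.6), np.float64(171.1), np.float64(169.9), np.float64(162.2), np.float64(149.9)]
f1 [(np.float64(235.7), np.float64(399.7)), (np.float64(232.9), np.float64(402.5)), (np.float64(232.2), np.float64(403.3)), (np.float64(232.9), np.float64(402.8)), (np.float64(236.4), np.float64(398.6)), (np.float64(242.5), np.float64(392.6))] [np.float64(164.0), np.float64(169.6), np.float64(171.1), np.float64(169.9), np.float64(162.2), np.float64(150.1)]
f2 [(np.float64(235.7), np.float64(399.6)), (np.float64(233.0), np.float64(402.5)), (np.float64(232.2), np.float64(403.3)), (np.float64(232.9), np.float64(402.7)), (np.float64(236.4), np.float64(398.7)), (np.float64(242.6), np.float64(392.2))] [np.float64(163.9), np.float64(169.5), np.float64(171.1), np.float64(169.8), np.float64(162.3), np.float64(149.6)]
g1 [(np.float64(235.7),
[... 1071 characters left out ...]
36.1), np.float64(399.2)), (np.float64(233.3), np.float64(402.0)), (np.float64(232.4), np.float64(402.8)), (np.float64(233.1), np.float64(402.3)), (np.float64(236.6), np.float64(398.6)), (np.float64(242.7), np.float64(392.5))] [np.float64(163.1), np.float64(168.7), np.float64(170.4), np.float64(169.2), np.float64(162.0), np.float64(149.8)]
i1 [(np.float64(236.1), np.float64(399.2)), (np.float64(233.3), np.float64(401.9)), (np.float64(232.4), np.float64(402.8)), (np.float64(233.1), np.float64(402.3)), (np.float64(236.6), np.float64(398.6)), (np.float64(242.7), np.float64(392.5))] [np.float64(163.1), np.float64(168.6), np.float64(170.4), np.float64(169.2), np.float64(162.0), np.float64(149.8)]
```

The outline shrank 0.4%. That means the middle is about 0.7 mm lower, a lip-down sag of about 0.5°, and it has stopped changing. I'll take it out with a small pitch of 0.009 rad about the jaw axis.

Request:
step_arm(
  rows=[
    [0,0,0,0,0,0.002],
    [0,0,0,0,0,0.003],
    [0,0,0,0,0,0.003],
    [0,0,0,0,0,0.001],
    [0,0,0,0,0,0],
    [0,0,0,0,0,0],
    [0,0,0,0,0,0],
    [0,0,0,0,0,0],
  ],
)

```text
t: 37.1
eef_pos: [496.6, 12.2, 126.8]
tcp_rot: [1.639, 1.562, -0.018]
ft_force: [0.0, 0.2, -1.6]
opening: 0.123
```

Run:
```python
from dk import *
im,T=look('j1');delta([496.6,12.2,126],-1.656)
```

```text
bead px [323.5  86.5  17. ] mid px [316.6  93.7] bead off dish x,y 3.8 -3.8
open 0.128 F [-0.   0.6 -1.2] tool x [ 9.3e-03 -2.0e-04 -1.0e+00] z0 79.0
t 37.15 pos [496.6  12.3 126.8] yaw -1.6563 delta [ 0.8 -0.   0.1] rot [-0.0003 -0.0006 -0.0092]
```

Request:
step_arm(
  rows=[
    [0,0,0,0,0,0],
    [0,0,0,0,0,0],
    [0,0,0,0,0,0],
    [0,0,0,0,0,0],
    [0,0,0,0,0,0],
    [0,0,0,0,0,0],
    [0,0,0,0,0,0],
    [0,0,0,0,0,0],
  ],
)

```text
t: 38.15
eef_pos: [496.6, 12.2, 126.8]
tcp_rot: [1.64, 1.562, -0.016]
ft_force: [-0.2, -0.7, -1.6]
opening: 0.125
```

Run:
```python
from dk import *
im,T=look('k1');delta([496.6,12.2,126],-1.656);print(env.state()['qvel'].round(4))
cv2.imwrite('pics/k1a.png',np.hstack([cv2.resize(env.read_camera(n)[b[1]:b[3],b[0]:b[2],::-1],(400,500),interpolation=cv2.INTER_CUBIC) for n,b in(('top',(270,150,350,250)),('scene',(300,180,380,280)))]))
```

```text
bead px [323.5  86.5  17. ] mid px [316.6  93.7] bead off dish x,y 3.8 -3.8
open 0.125 F [ 0.1  0.2 -3.2] tool x [ 9.2e-03 -1.0e-04 -1.0e+00] z0 79.0
t 38.2 pos [496.6  12.2 126.8] yaw -1.6562 delta [ 0.8 -0.   0. ] rot [-0.0002 -0.0006 -0.0092]
[-0.      0.0008  0.0002 -0.0005 -0.0004  0.    ]
```

View pics/k1a.png

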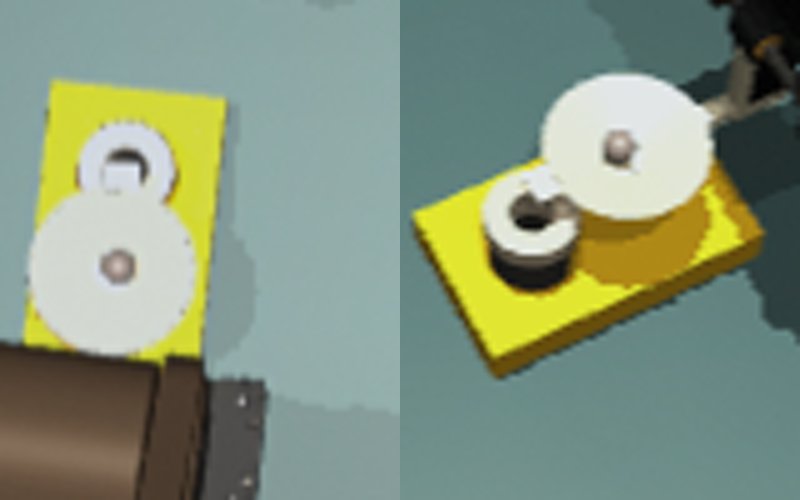

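View pics/k1z.png

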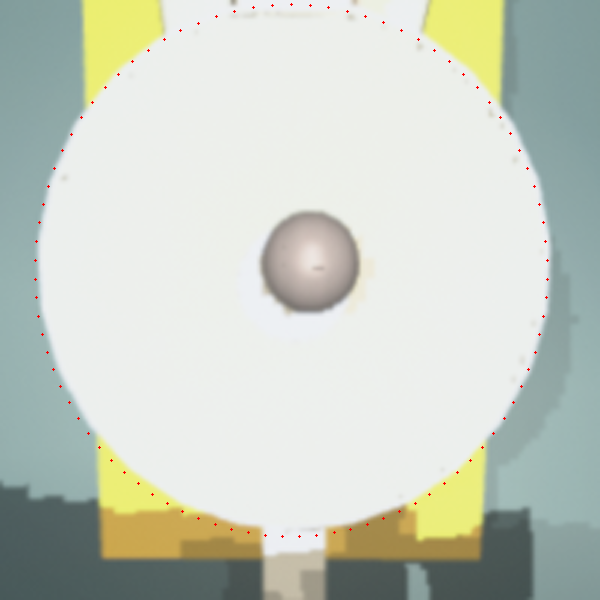

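```bash
python3 -c "
from cell import env
print(env.job_done())"
```

```text
the job is handed in; nothing more can be done
None
```

I finished the job and handed it in at about 38 s of the 72 s allowed.

- **Jar:** it is seated in the round pocket. I felt contact with the jar bottom at the pocket-floor height, and the camera overlay showed it centred.
- **Collar:** it is seated on the jar, skirt in the mouth and flange on the rim. Contact came at the expected height (71 mm top), and I checked it in the wrist and scene views.
- **Dish:** I lifted it about 80 mm by its grip, moved it slowly, turned it −1.79 rad and stopped it lengthwise along the block. It is still gripped in the air, with its underside about 8 mm above the collar. In the last look, the tip of the lip was over the hole, within about 1–2 mm by the cameras.

**Disagreements in the checks:**
- **Sag:** the dish had dropped about 0.5° toward the lip in the grip during the move. I took that out with a 0.009 rad tilt of the tool. I did not measure the dish's level again after that, so level is only known to about 0.5°.
- **Bead:** it sits about 4–5 mm from the exact middle of the dish, within the 20 mm flat. About 3 mm of that offset was there before the lift, and it crept 1–2 mm toward the lip on the way. It did not move during the last second.

The bottle, tube rack and beaker were not touched, and no force reading passed about 12 N.

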